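# Lock a tube block into the bench shaker

## Robot

A 6-joint arm with a two-finger parallel gripper is mounted at the origin on a cart in front of the work surface, level with it; the furniture and walls round the work are solid. World frame = base frame: x ahead of the robot, y to its left, z up, the work surface at z = 0. Lengths are in m, angles in rad, forces in N, time in s.
With the tool pointing down it reaches from about 0.275 to 0.85 m from the base axis. Payload 5.2 kg.
Tool frame: the origin (TCP) lies on the centre line of the jaws, within the pads' length; the fingertips stand 17 mm ahead of it and the grasp point (between the pads) lies 2 mm behind it; z points along the fingers, x is the direction in which the jaws open and shut, and the axes are right-handed (so a half turn about z gives the same grasp; the last joint's range is limited). The gripper opens to 85 mm and grips with 20 to 120 N. Pads are 22 mm wide; open, the fingers measure 114 mm over their backs; the gripper's body (76 mm by 85 mm) begins 54 mm behind the grasp point. The pads swing forward as they close: fully open they stand 13 mm farther back than shut.
Start: joints at [0.932, 0.259, 1.535, -0, 1.348, -0.203], TCP at [0.232, 0.499, 0.248] pointing down, gripper open.
Joint ranges: [-3.14, 3.14], [-0.91, 2.08], [0.19, 2.58], [-1.22, 4.36], [0.22, 2.71], [-3.12, 3.12]. Speed limits (rad/s): [2.57, 2.57, 3.14, 3.14, 3.14, 3.14].

## Interface

Orientations are given as a unit quaternion [w, x, y, z].
In Python, from rig import robot, camera, camera_model, workorder gives the robot as it stands.
- The arm moves only by the tool step_arm, never from a script. Its argument "targets" is a list of rows, each an object of numbers: "fingers": the closure, from 0 (fully open) to 1 (shut); "dx", "dy", "dz": the shift along the tool's x, y, z scaled (see below); "twist": the turn about the tool's z scaled (see below). A call has 1 to 20 rows; each row is the pose to reach, as a shift and turn from the pose commanded when the call began, along the tool's axes at that moment; what a row does not reach only later rows make up. The controller multiplies each number of a shift by 0.6 m and each number of a turn by 45 degrees. A row lasts 1/10 s, in which the tool goes at most 50 mm and 8.59 degrees, less where a joint would pass 70% of its speed; a pose out of reach is approached as far as the arm can. A call with a number of a shift or a turn outside -1 to 1 is refused whole. A call with a gripper value outside its range is refused whole. The fingers move at their own pace and stop on an object; "newtons" is the grip in N (left out, the last holds). Time passes only in rows, so rows that repeat a pose let the fingers close. It gives the time, the measured TCP pose, the force and the opening at its end, in the units of the state.
- robot.state(): the state, without advancing time (a new reading comes with each control period).
- camera(name): name is "scene" or "side" or "wrist"; returns the picture (480x640x3 uint8, red, green, blue); there is no depth.
- camera_model(name): a dict with "intrinsics" (3x3 intrinsics, pixels), "R" (3x3) and "t" (3): a world point X has camera coordinates R X + t. Camera axes: x right, y down, z forward; pixel columns grow to the right and rows downward; lengths in m; the calibration is good to about 2 mm. A picture is of the moment at which its call begins: read the wrist's pose just before it. camera_model takes no time and is no camera call; for the wrist camera it gives the pose at the moment of the call.
- workorder.sign_off(): hands the job in, once; it reports no verdict.
The state is a dict: "clock": time; "joints": joint angles; "dq": joint speeds; "joint_torque": joint torques, N m; "position": TCP position; "eef_rot": TCP orientation; "force": force on the tool from outside, world axes, zero at the start; "moment": the same for the moment, N m; "width": finger opening in m.
Only numpy, scipy, OpenCV 4.12 (cv2) and the standard library are available. Lean on these libraries where they do the work, as an engineer would, in place of code of your own. Each camera call takes 0.05 s, during which the arm holds its last target.

## Task

Fit the loose aluminium tube block into the bench shaker and lock it. Take the block by its black grip, set it down between the shaker's two rails with its tongue away from you, and slide it gently back until the tongue is fully home under the rear lip; then turn the black lock knob clockwise by feel until the sprung bolt drops all the way out into the slot in the block's side, and stop there. Do not wrench the knob on against the end wall of its notch, do not drop or ram the block, and let go of everything.

Things in the scene. Friction and masses are not known exactly. Their poses are not given: they have to be found in the camera images.
- shaker: Bench shaker, fixed, white with aluminium platform: 160 (x) x 230 (y) x 60 mm high. Origin: centre of its underside on the bench; x to its rear, y to its left, z up. On the platform, left of the middle, the nest: two rails along x, x -61 to +61 mm, 68 mm apart inside, 14 mm high, inner top edges bevelled; at its rear a stop with a lip. Right of it the bolt, then the lock knob.
- nest_home (a point): Point on the platform, 60 mm above the bench: the block's origin when the block is home (side play 2 mm each way, then its x axis is along this point's). Axes as the shaker's. The stop's upright face, which the tongue meets, is 55 mm behind (+x).
- rear_lip (a point): Middle of the lower front edge of the rear lip, 46 mm behind nest_home and 11.5 mm above the platform; 50 mm wide, it overhangs the last 9 mm before the stop. The stop is 22 mm high. So the block must be set down at least 10 mm short of home (15 is easy) and slid back. Axes as the shaker's.
- tube_block: Loose aluminium tube block, 0.35 to 0.6 kg: 90 (x) x 64 (y) x 48 mm high, two rows of four wells. Origin: centre of its underside, z up. From the foot of its +x end a tongue, 8 mm thick, 56 mm wide, sticks out to x = +55 mm. In the middle of both long sides a bolt slot: 14 mm wide (x), 14 mm deep, z 18 to 32 mm. Starts on the bench, tongue away from the robot within 0.4 rad.
- block_grip (a point): Middle of the part to hold of the block's black lifting grip, 69 mm above the block's underside. The grip stands on the middle of the top: 50 mm along the block's x, 12 mm thick in y, from z = 48 mm (top of the block) to 78 mm. Axes as the block's.
- tongue_tip (a point): Middle of the end face of the block's tongue, 55 mm along the block's x, 4 mm above its underside. When the block is home it touches the stop under the rear lip: x = +55 mm in the shaker's frame. Axes as the block's.
- lock_knob: Black lock knob: 60 mm skirt with a bar grip, 50 mm along its x (white line at +x), 13 mm thick, top 130 mm above the bench. Origin on its upright axis at platform height. Clockwise from above locks; friction 0.25 N m. A cam under the skirt holds the bolt back; its notch is hidden, its angle differs from unit to unit: the bolt starts to drop after 0.1 to 1.05 rad.
- knob_grip (a point): On the knob's axis, 118 mm above the bench, 20 mm above the skirt, 12 mm below the bar's top; axes as the knob's. While the bolt drops the knob turns lightly (under 0.1 N m) but not by itself; 0.3 rad on it is out; after 0.04 rad of play the notch's end wall stops the knob dead. There 0.024 N m more on the knob is 1 N on the bolt's roller; over 30 N harms it.
- lock_bolt: Sprung steel bolt in a dark guide on the platform, sliding along the shaker's y. Axes as the shaker's, origin on the platform: its y in the shaker's frame is 0 while held back, +10 mm when all the way out, in the block's slot. Spring about 8 N. Its roller, right of the knob, slips in under the skirt as it drops.
- bolt_nose (a point): Tip of the bolt's nose, 85 mm above the bench, 7.5 mm wide in x. Held back it is 2.5 mm short of the rail's inner face; out it stands 5.5 mm inside the block's side (block in mid nest). It enters the slot only if the block is home to about 3 mm.

How it is judged:
By the outcome, as a careful person would: the job done as asked, in the order asked, and still so for the second after the job is handed in, with the robot touching nothing.
It also fails if it takes over 72 s, if anything falls off the work surface, if the arm or the gripper's body presses on something with over 40 N, if the wrist force passes 120 N, or if a joint passes its speed limit or range.

## Working session

There is one attempt and no reset: what is moved stays moved. The work goes in short steps, Python scripts to look and compute and a tool call to move; the robot and the scene stay as the last step left them, time stands still between calls to the robot, and variables do not carry over. Pictures are saved under pics/ and viewed, and the job is handed in when it is done.

Besides the shell and the picture viewer there is one more tool, called after ">>>" as name([rows], argument=value, ...), one row to a line, values as JSON. step_arm: Moves the arm, as the interface text tells. Its arguments: {"type":"object","properties":{"targets":{"type":"array"},"newtons":{"type":"number"}},"required":["targets"]}

```bash
ls; mkdir -p pics; python3 - <<'E'
from rig import robot,camera,camera_model
import cv2
print(robot.state())
for n in ["scene","side","wrist"]:
    im=camera(n); cv2.imwrite(f"pics/{n}0.png",im[:,:,::-1])
    m=camera_model(n); print(n,m)
E
```

```text
pics
{'clock': 0.0, 'joints': array([ 9.32207075e-01,  2.59353493e-01,  1.53610138e+00,  9.46719397e-06,
        1.34799021e+00, -2.02785125e-01]), 'dq': array([ 1.31127199e-03, -7.10363487e-04, -1.93793996e-04, -1.31390367e-03,
       -7.89201143e-04,  1.98376891e-05]), 'joint_torque': array([ 5.93361692e-04, -4.46031618e+01, -2.90571696e+01, -2.43855211e-04,
        1.16629223e-02, -9.88853543e-06]), 'position': array([0.23184019, 0.49819589, 0.24746167]), 'eef_rot': array([ 3.26049093e-04,  8.43249722e-01,  5.37521207e-01, -8.66939718e-04]), 'force': array([-0.62847206,  0.11876564, -0.29032661]), 'moment': array([ 0.00446567, -0.01169605,  0.0486063 ]), 'width': 0.08546644708850899}
scene {'intrinsics': array([[603.4889552 ,   0.        , 316.39999915],
       [  0.        , 603.4889552 , 244.98638403],
       [  0.        ,   0.        ,   1.        ]]), 'R': array([[-0.98350002,  0.17988271, -0.01923317],
       [ 0.11516211,  0.54053542, -0.83340215],
       [-0.13951843, -0.82186597, -0.55233227]]), 't': array([0.54682583, 0.09715462, 1.324266  ])}
side {'intrinsics': array([[474.81097436,   0.        , 322.04666253],
       [  0.        , 474.81097436, 242.4301705 ],
       [  0.        ,   0.        ,   1.        ]]), 'R': array([[ 0.82567614,  0.56414376, -0.00086107],
       [ 0.47926975, -0.70225875, -0.52643439],
       [-0.29758937,  0.43425162, -0.85021532]]), 't': array([-0.38129546, -0.26001818,  1.15531787])}
wrist {'intrinsics': array([[368.59287597,   0.        , 321.50819868],
       [  0.        , 368.59287597, 236.9204283 ],
       [  0.        ,   0.        ,   1.        ]]), 'R': array([[ 0.42152423,  0.90681354, -0.00255405],
       [ 0.86050148, -0.3991047 ,  0.31662698],
       [ 0.2861023 , -0.13566371, -0.9485467 ]]), 't': array([-0.55086193, -0.04323365,  0.3805756 ])}
```

View pics/scene0.png

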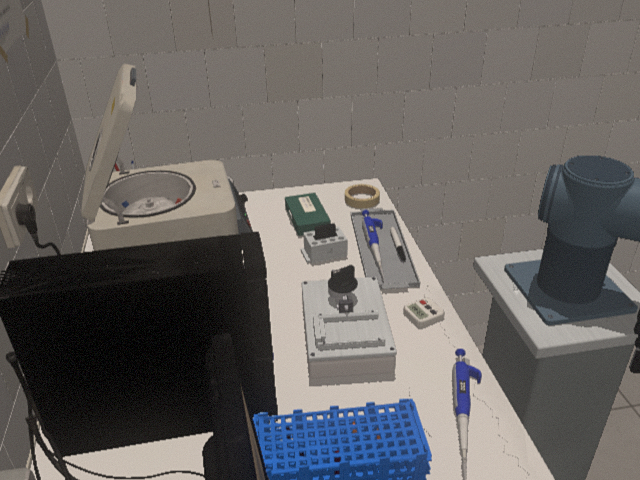

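View pics/side0.png

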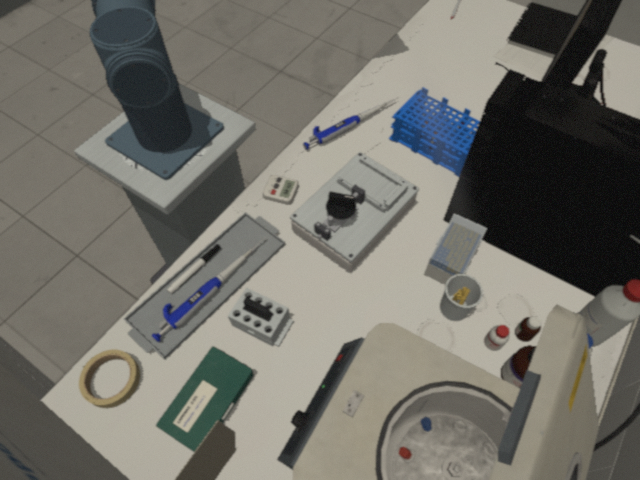

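View pics/wrist0.png

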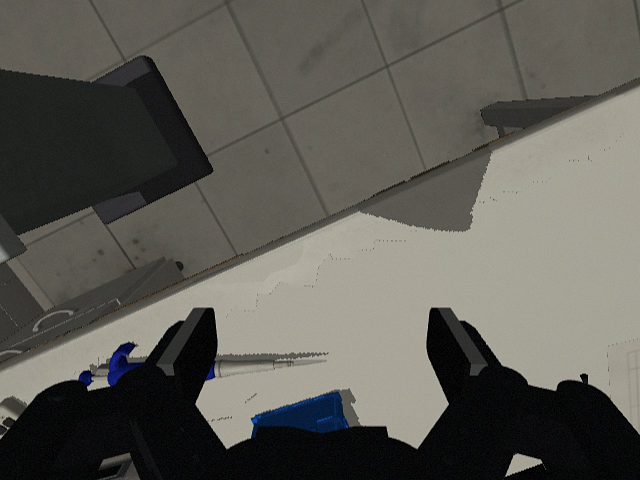

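```bash
cat > h.py <<'E'
import numpy as np, cv2
from rig import robot,camera,camera_model
def ray(m,u,v):
    d=m["R"].T@np.linalg.inv(m["intrinsics"])@np.array([u,v,1.0]); c=-m["R"].T@m["t"]; return c,d
def onz(m,u,v,z):
    c,d=ray(m,u,v); return c+d*(z-c[2])/d[2]
def tri(ms,uv):
    A=np.zeros((3,3));b=np.zeros(3)
    for m,(u,v) in zip(ms,uv):
        c,d=ray(m,u,v); d/=np.linalg.norm(d); P=np.eye(3)-np.outer(d,d); A+=P;b+=P@c
    X=np.linalg.solve(A,b); return X
def proj(m,X):
    p=m["R"]@np.asarray(X)+m["t"]; q=m["intrinsics"]@p; return q[:2]/q[2]
def st():
    s=robot.state(); print({k:np.round(s[k],4) for k in ["clock","joints","position","eef_rot","force","moment","width"]}); return s
def snap(n,f,crop=None,k=1):
    im=camera(n)[:,:,::-1].copy(); cv2.imwrite(f"pics/raw_{f}.png",im)
    if crop: x,y,w,h=crop; im=im[y:y+h,x:x+w]
    im=cv2.resize(im,None,fx=k,fy=k,interpolation=cv2.INTER_CUBIC); cv2.imwrite(f"pics/{f}.png",im); return im
E
python3 - <<'E'
from h import *
a=cv2.imread("pics/side0.png"); b=cv2.imread("pics/scene0.png")
cv2.imwrite("pics/s1.png",cv2.resize(a[140:280,280:430],None,fx=4,fy=4,interpolation=2))
cv2.imwrite("pics/s2.png",cv2.resize(a[280:355,220:320],None,fx=6,fy=6,interpolation=2))
cv2.imwrite("pics/c1.png",cv2.resize(b[210:390,280:430],None,fx=4,fy=4,interpolation=2)[:600])
S=camera_model("side");C=camera_model("scene")
print(onz(S,262,306,.075),onz(S,342,203,.12))
print(onz(C,325,230,.075),onz(C,342,270,.13))
E
```

```text
[ 0.50065657 -0.2442741   0.075     ] [ 0.51114188 -0.00507027  0.12      ]
[ 0.49146875 -0.23340867  0.075     ] [0.50331182 0.00387601 0.13      ]
```

View pics/s1.png

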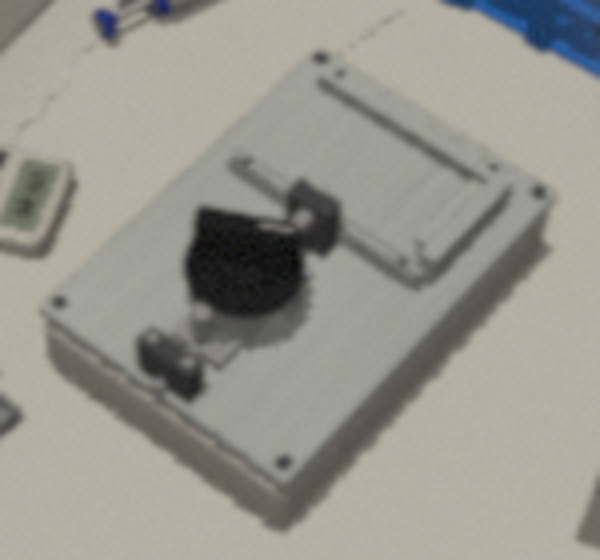

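View pics/s2.png

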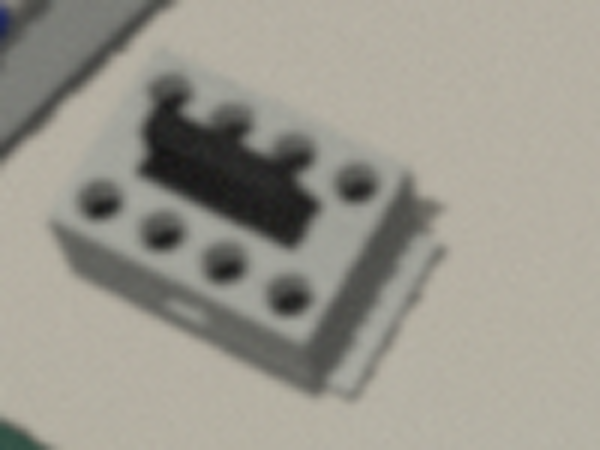

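View pics/c1.png

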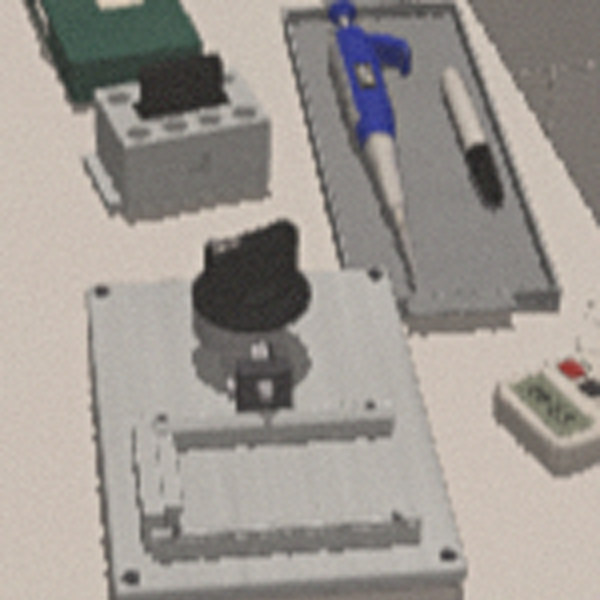

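```bash
python3 - <<'E'
from h import *
S=camera_model("side");C=camera_model("scene")
print("camS",-S["R"].T@S["t"],-C["R"].T@C["t"])
o=np.array([280,140])
s=[(320,57),(540,191),(283,462),(58,301)]
c=[(448,555),(131,577),(100,291),(375,274)]
P=[];
for a,b in zip(s,c):
    a=np.array(a)/4+o; b=np.array(b)/4+[280,210]
    p,q=onz(S,*a,.06),onz(C,*b,.06); print(p,q,tri([S,C],[a,b])); P.append((p+q)/2)
P=np.array(P); print(P.mean(0)); print(P[1]-P[0],P[2]-P[3],P[0]-P[3],P[1]-P[2])
# block top corners side & scene
s=[(50,222),(318,345),(410,175),(160,55)]
for a in s: print("blk top side",onz(S,a[0]/6+220,a[1]/6+280,.048))
for a in [(98,103),(112,138),(270,118)]: print("blk top scene",onz(C,a[0]/4+280,a[1]/4+210,.048))
# grip top both
for a in [(155,110),(315,205)]: print("grip",onz(S,a[0]/6+220,a[1]/6+280,.078))
for a in [(140,64),(222,56)]: print("grip sc",onz(C,a[0]/4+280,a[1]/4+210,.078))
E
```

```text
camS [ 0.78325572 -0.46919325  0.84505813] [0.71137419 0.93748913 0.82292091]
[0.44879356 0.16694179 0.06      ] [0.4458718  0.16543557 0.06      ] [0.44758766 0.16672121 0.06070982]
[0.59325226 0.15265052 0.06      ] [0.58906529 0.15071598 0.06      ] [0.59132358 0.15217662 0.06090502]
[ 0.57038382 -0.06155275  0.06      ] [ 0.56774405 -0.06199177  0.06      ] [ 0.56906125 -0.06147155  0.06004416]
[ 0.42623274 -0.04630899  0.06      ] [ 0.42347419 -0.04691331  0.06      ] [ 0.42486228 -0.04612276  0.06006825]
[0.50810222 0.05237213 0.06      ]
[ 1.43826093e-01 -1.45054280e-02 -5.55111512e-17] [ 0.14421047 -0.01516111  0.        ] [0.02247921 0.21279983 0.        ] [ 2.20948382e-02  2.13455516e-01 -5.55111512e-17]
blk top side [ 0.45401236 -0.28750241  0.048     ]
blk top side [ 0.54392385 -0.2728624   0.048     ]
blk top side [ 0.53412639 -0.21433881  0.048     ]
blk top side [ 0.4461051  -0.22566074  0.048     ]
blk top scene [ 0.53620044 -0.26066229  0.048     ]
blk top scene [ 0.53440514 -0.22168246  0.048     ]
blk top scene [ 0.43981487 -0.22331569  0.048     ]
grip [ 0.46897291 -0.24967317  0.078     ]
grip [ 0.52637196 -0.24700964  0.078     ]
grip sc [ 0.51191413 -0.25095803  0.078     ]
grip sc [ 0.46307125 -0.24960027  0.078     ]
```

```bash
cat >> h.py <<'E'
def R_of(q):
    from scipy.spatial.transform import Rotation as Ro
    return Ro.from_quat([q[1],q[2],q[3],q[0]]).as_matrix()
def plan(target,ang=None):
    s=robot.state(); R=R_of(s["eef_rot"]); d=R.T@(np.array(target)-s["position"])/0.6
    a=np.arctan2(R[1,0],R[0,0]); tw=0
    if ang is not None:
        tw=-((ang-a+np.pi)%(2*np.pi)-np.pi)
    print("pos",s["position"].round(4),"ang",round(a,4),"-> dx,dy,dz",d.round(4),"twist",round(tw/(np.pi/4),4),"dist",round(float(np.linalg.norm(d)*.6),4),"tilt",R[:,2].round(4))
E
python3 - <<'E'
from h import *
m=camera_model("wrist"); s=robot.state(); R=R_of(s["eef_rot"])
c=-m["R"].T@m["t"]; print(R.T@(c-s["position"]), (m["R"]@R).round(3))
plan([0.50,0.0,0.30],1.571-.1)
E
```

```text
[ 0.0019732  -0.07981219 -0.12562201] [[ 1.    -0.001  0.001]
 [ 0.001  0.948 -0.317]
 [-0.001  0.317  0.948]]
pos [0.2319 0.4983 0.2476] ang 1.1349 -> dx,dy,dz [-0.5643  0.7556 -0.0867] twist -0.4279 dist 0.5682 tilt [-9.0e-04 -1.2e-03 -1.0e+00]
```

```bash
python3 - <<'E'
from h import *
plan([0.47,0.05,0.25],1.571-.103)
E
```

```text
pos [0.2319 0.4983 0.2476] ang 1.1349 -> dx,dy,dz [-0.5097  0.6751 -0.0034] twist -0.4241 dist 0.5076 tilt [-9.0e-04 -1.2e-03 -1.0e+00]
```

>>> step_arm([
  {"dx":-0.51,"dy":0.675,"dz":-0.004,"twist":-0.424,"fingers":0},
  {"dx":-0.51,"dy":0.675,"dz":-0.004,"twist":-0.424,"fingers":0},
  {"dx":-0.51,"dy":0.675,"dz":-0.004,"twist":-0.424,"fingers":0},
  {"dx":-0.51,"dy":0.675,"dz":-0.004,"twist":-0.424,"fingers":0},
  {"dx":-0.51,"dy":0.675,"dz":-0.004,"twist":-0.424,"fingers":0},
  {"dx":-0.51,"dy":0.675,"dz":-0.004,"twist":-0.424,"fingers":0},
  {"dx":-0.51,"dy":0.675,"dz":-0.004,"twist":-0.424,"fingers":0},
  {"dx":-0.51,"dy":0.675,"dz":-0.004,"twist":-0.424,"fingers":0},
  {"dx":-0.51,"dy":0.675,"dz":-0.004,"twist":-0.424,"fingers":0},
  {"dx":-0.51,"dy":0.675,"dz":-0.004,"twist":-0.424,"fingers":0},
  {"dx":-0.51,"dy":0.675,"dz":-0.004,"twist":-0.424,"fingers":0},
  {"dx":-0.51,"dy":0.675,"dz":-0.004,"twist":-0.424,"fingers":0},
  {"dx":-0.51,"dy":0.675,"dz":-0.004,"twist":-0.424,"fingers":0},
  {"dx":-0.51,"dy":0.675,"dz":-0.004,"twist":-0.424,"fingers":0},
])

```text
clock: 1.55
position: [0.4693, 0.0516, 0.2506]
eef_rot: [-0.0, 0.742, 0.67, -0.0]
force: [-0.3, -0.0, -0.5]
width: 0.0852
```

```bash
python3 - <<'E'
from h import *
st(); m=camera_model("wrist"); im=snap("wrist","w1"); np.savez("w1.npz",**m)
E
```

```text
{'clock': np.float64(1.55), 'joints': array([-1.2770e-01,  1.1590e-01,  1.7075e+00,  5.0000e-04,  1.3190e+00,
       -1.5973e+00]), 'position': array([0.4693, 0.0516, 0.2506]), 'eef_rot': array([-5.000e-04,  7.420e-01,  6.704e-01, -1.000e-04]), 'force': array([-0.3443, -0.0185, -0.5112]), 'moment': array([ 0.066 ,  0.0546, -0.01  ]), 'width': np.float64(0.0852)}
```

View pics/w1.png

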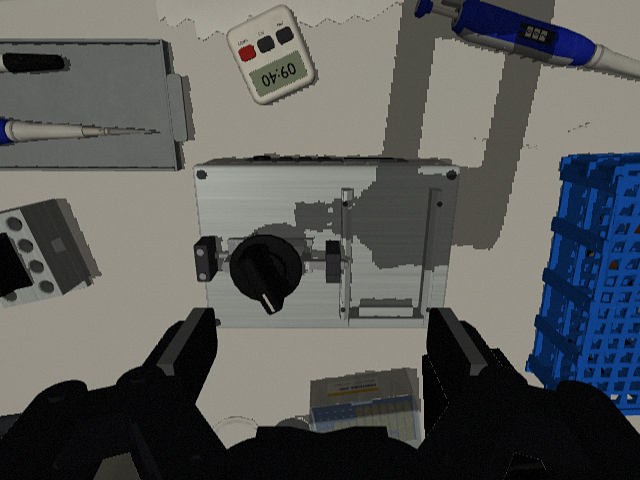

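```bash
python3 - <<'E'
import cv2
a=cv2.imread("pics/raw_w1.png")
cv2.imwrite("pics/w1a.png",cv2.resize(a[225:325,190:350],None,fx=5,fy=5,interpolation=2))
cv2.imwrite("pics/w1b.png",cv2.resize(a[160:330,325:465],None,fx=3.5,fy=3.5,interpolation=2))
E
```

```text
(no output)
```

View pics/w1a.png

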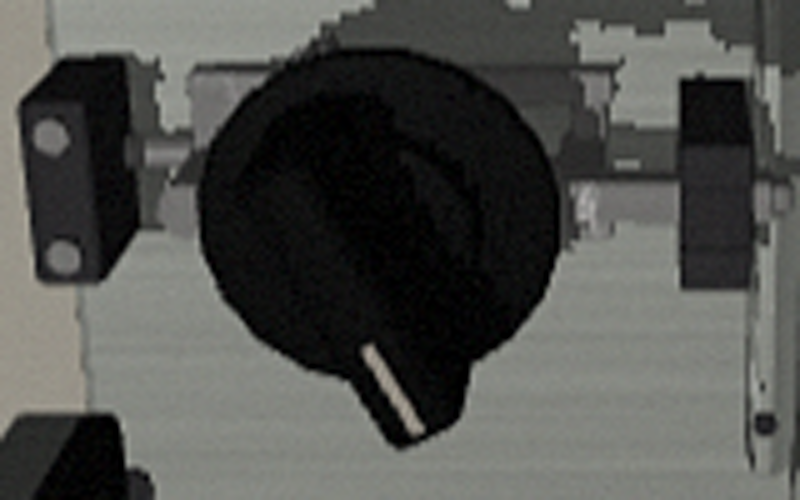

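View pics/w1b.png

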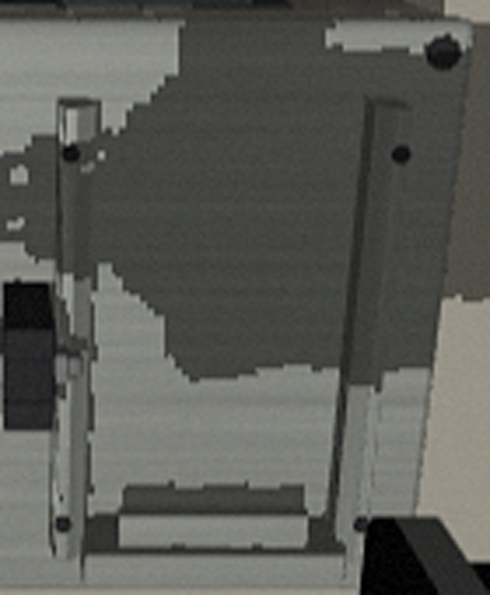

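```bash
python3 - <<'E'
from h import *
m=dict(np.load("w1.npz"))
f=lambda u,v,z: onz(m,u,v,z)
scr=[f(202,174.5,.06),f(325+443/3.5,160+52/3.5,.06),f(218,321.5,.06)]
for p in scr: print("screw",p.round(4))
rs={k:f(325+u/3.5,160+v/3.5,.074) for k,(u,v) in dict(RN=(70,153),RF=(63,524),LN=(400,154),LF=(361,524)).items()}
for k,p in rs.items(): print(k,p.round(4))
c=sum(rs.values())/4; ax=(rs["RF"]+rs["LF"]-rs["RN"]-rs["LN"])/2; print("nest c",c.round(4),"yaw",np.arctan2(ax[1],ax[0]),"yaw lat",np.arctan2(*(-(rs["LN"]-rs["RN"])[:2]*[1,-1])), np.linalg.norm(ax), np.linalg.norm(rs["LN"]-rs["RN"]))
# lip front top
a,b=f(325+120/3.5,160+514/3.5,.082),f(325+307/3.5,160+516/3.5,.082); print("lip",a,b,(a+b)/2,np.linalg.norm(a-b))
# knob line
l=[f(190+u/5,225+v/5,.130) for u,v in [(368,346),(420,435)]]; print("line",l, np.arctan2(*(l[1]-l[0])[[1,0]]))
# knob skirt ellipse top edge z .098: extents
L,Rr=f(190+200/5,225+205/5,.098),f(190+560/5,225+205/5,.098); print("skirt",L,Rr,(L+Rr)/2,np.linalg.norm(L-Rr))
T=f(190+385/5,225+48/5,.098); print("skirt near",T)
E
```

```text
screw [ 0.429 -0.046  0.06 ]
screw [0.4508 0.1665 0.06  ]
screw [ 0.572  -0.0595  0.06  ]
RN [0.4635 0.0731 0.074 ]
RF [0.5633 0.0632 0.074 ]
LN [0.4716 0.1518 0.074 ]
LF [0.5712 0.1416 0.074 ]
nest c [0.5174 0.1074 0.074 ] yaw -0.10083194316205168 yaw lat -0.10357838634689348 0.10018397897907218 0.07911026923152874
lip [0.55730417 0.07795476 0.082     ] [0.5626849  0.12566534 0.082     ] [0.55999453 0.10181005 0.082     ] 0.04801303588741442
line [array([0.51245512, 0.00520583, 0.13      ]), array([0.52803306, 0.01078366, 0.13      ])] 0.343836522448585
skirt [ 0.5001814  -0.02551154  0.098     ] [0.50607606 0.03302552 0.098     ] [0.50312873 0.00375699 0.098     ] 0.05883310449270657
skirt near [0.47649204 0.00853588 0.098     ]
```

```bash
python3 - <<'E'
from h import *
plan([0.46,-0.245,0.21],1.571+.145)
E
```

```text
pos [0.4693 0.0517 0.2507] ang 1.47 -> dx,dy,dz [-0.4936  0.0343  0.0676] twist -0.3132 dist 0.2997 tilt [-4.e-04  4.e-04 -1.e+00]
```

>>> step_arm([
  {"dx":-0.494,"dy":0.034,"dz":0.068,"twist":-0.313,"fingers":0},
  {"dx":-0.494,"dy":0.034,"dz":0.068,"twist":-0.313,"fingers":0},
  {"dx":-0.494,"dy":0.034,"dz":0.068,"twist":-0.313,"fingers":0},
  {"dx":-0.494,"dy":0.034,"dz":0.068,"twist":-0.313,"fingers":0},
  {"dx":-0.494,"dy":0.034,"dz":0.068,"twist":-0.313,"fingers":0},
  {"dx":-0.494,"dy":0.034,"dz":0.068,"twist":-0.313,"fingers":0},
  {"dx":-0.494,"dy":0.034,"dz":0.068,"twist":-0.313,"fingers":0},
  {"dx":-0.494,"dy":0.034,"dz":0.068,"twist":-0.313,"fingers":0},
  {"dx":-0.494,"dy":0.034,"dz":0.068,"twist":-0.313,"fingers":0},
])

```text
clock: 2.5
position: [0.4602, -0.2448, 0.21]
eef_rot: [-0.0, 0.654, 0.756, 0.0]
force: [0.5, 0.4, 0.9]
width: 0.0852
```

```bash
python3 - <<'E'
from h import *
st(); m=camera_model("wrist"); im=snap("wrist","w2"); np.savez("w2.npz",**m)
E
```

```text
{'clock': np.float64(2.5), 'joints': array([-7.0360e-01,  2.3730e-01,  1.6609e+00,  7.0000e-04,  1.2443e+00,
       -2.4190e+00]), 'position': array([ 0.4602, -0.2448,  0.21  ]), 'eef_rot': array([-4.000e-04,  6.543e-01,  7.563e-01,  3.000e-04]), 'force': array([0.4809, 0.3949, 0.9066]), 'moment': array([-0.04  ,  0.0138,  0.0399]), 'width': np.float64(0.0852)}
```

View pics/w2.png

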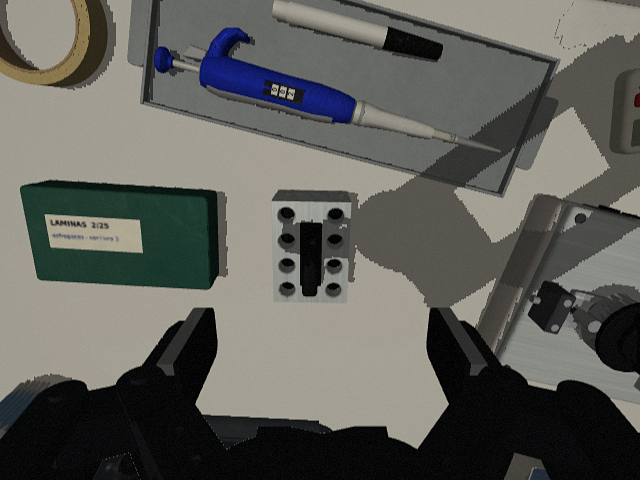

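```bash
python3 - <<'E'
import cv2
a=cv2.imread("pics/raw_w2.png")
cv2.imwrite("pics/w2a.png",cv2.resize(a[185:310,255:365],None,fx=4.8,fy=4.8,interpolation=2))
E
```

```text
(no output)
```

View pics/w2a.png

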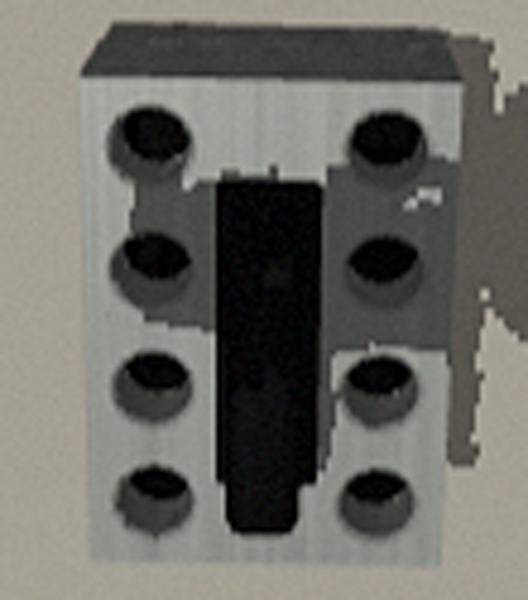

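```bash
python3 - <<'E'
from h import *
m=dict(np.load("w2.npz"))
f=lambda u,v,z: onz(m,255+u/4.8,185+v/4.8,z)
P=np.array([f(81,76,.048),f(462,82,.048),f(92,560,.048),f(440,565,.048)])
print(P.round(4)); c=P.mean(0); ax=P[2]+P[3]-P[0]-P[1]; print("c",c,"yaw",np.arctan2(ax[1],ax[0]),np.arctan2(-(P[1]-P[0])[0],(P[1]-P[0])[1]),np.linalg.norm(ax)/2,np.linalg.norm(P[1]-P[0]),np.linalg.norm(P[3]-P[2]))
W=np.array([f(u,v,.048) for u,v in [(150,147),(387,148),(152,502),(376,503)]]); print("wells",W.mean(0), W.round(4))
ax=W[2]+W[3]-W[0]-W[1]; print(np.arctan2(ax[1],ax[0]),np.linalg.norm(ax)/2)
g=[f(215,182,.048),f(327,182,.048)]
print("grip far top", f(262,532,.078), "mid near", (g[0]+g[1])/2)
plan([*c[:2],.14],1.571+.143)
E
```

```text
[[ 0.4525 -0.2852  0.048 ]
 [ 0.4443 -0.2225  0.048 ]
 [ 0.5417 -0.274   0.048 ]
 [ 0.5336 -0.2112  0.048 ]]
c [ 0.49302195 -0.24823898  0.048     ] yaw 0.1253247798832936 0.1289221648232649 0.08992411462248774 0.06324456557506516 0.06335742875432365
wells [ 0.49292128 -0.24869772  0.048     ] [[ 0.4629 -0.2725  0.048 ]
 [ 0.4573 -0.2331  0.048 ]
 [ 0.5285 -0.2646  0.048 ]
 [ 0.5229 -0.2247  0.048 ]]
0.12368954235323386 0.06606956634183093
grip far top [ 0.51599298 -0.24537499  0.078     ] mid near [ 0.46605922 -0.25153856  0.048     ]
pos [ 0.4603 -0.2445  0.2101] ang 1.716 -> dx,dy,dz [-0.0141  0.0531  0.1169] twist 0.0025 dist 0.0775 tilt [ 0.e+00  7.e-04 -1.e+00]
```

```bash
python3 - <<'E'
from h import *
plan([.493,-.2483,.115],1.698)
plan([.493,-.2483,.069],1.698)
E
```

```text
pos [ 0.4603 -0.2445  0.2101] ang 1.716 -> dx,dy,dz [-0.0142  0.0531  0.1586] twist 0.0229 dist 0.1007 tilt [ 0.e+00  7.e-04 -1.e+00]
pos [ 0.4603 -0.2445  0.2101] ang 1.716 -> dx,dy,dz [-0.0142  0.0531  0.2352] twist 0.0229 dist 0.1449 tilt [ 0.e+00  7.e-04 -1.e+00]
```

>>> step_arm([
  {"dx":-0.014,"dy":0.053,"dz":0.08,"twist":0.023,"fingers":0},
  {"dx":-0.014,"dy":0.053,"dz":0.158,"twist":0.023,"fingers":0},
  {"dx":-0.014,"dy":0.053,"dz":0.158,"twist":0.023,"fingers":0.3},
  {"dx":-0.014,"dy":0.053,"dz":0.2,"twist":0.023,"fingers":0.3},
  {"dx":-0.014,"dy":0.053,"dz":0.22,"twist":0.023,"fingers":0.3},
  {"dx":-0.014,"dy":0.053,"dz":0.235,"twist":0.023,"fingers":0.3},
  {"dx":-0.014,"dy":0.053,"dz":0.235,"twist":0.023,"fingers":0.3},
  {"dx":-0.014,"dy":0.053,"dz":0.235,"twist":0.023,"fingers":0.3},
], newtons=70)

```text
clock: 3.35
position: [0.4932, -0.2507, 0.0701]
eef_rot: [0.001, 0.661, 0.75, 0.0]
force: [-0.9, 0.2, 0.2]
width: 0.0596
```

```bash
python3 - <<'E'
from h import *
st(); im=snap("wrist","w3")
E
```

```text
{'clock': np.float64(3.35), 'joints': array([-0.6719,  0.4452,  1.7465,  0.    ,  0.9483, -2.3679]), 'position': array([ 0.4932, -0.2507,  0.0701]), 'eef_rot': array([0.0008, 0.6615, 0.75  , 0.    ]), 'force': array([-0.8893,  0.1648,  0.1635]), 'moment': array([-0.0415, -0.0404,  0.073 ]), 'width': np.float64(0.0596)}
```

View pics/w3.png

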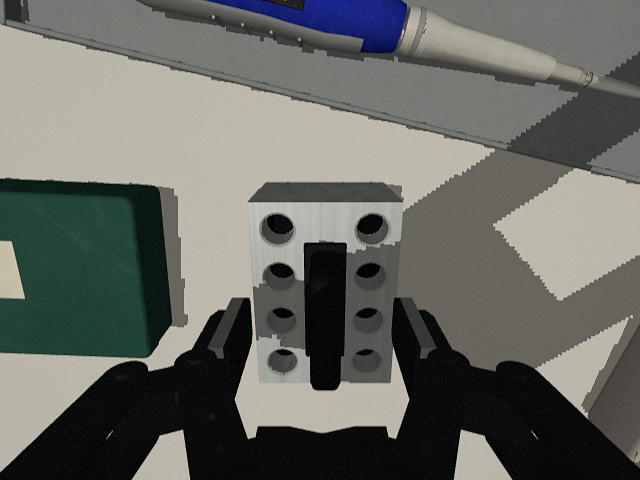

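>>> step_arm([
  {"dx":0.003,"dy":0,"dz":0.001,"fingers":0.3},
  {"dx":0.003,"dy":0,"dz":0.001,"fingers":0.6},
  {"dx":0.003,"dy":0,"dz":0.001,"fingers":0.8},
  {"dx":0.003,"dy":0,"dz":0.001,"fingers":1},
  {"dx":0.003,"dy":0,"dz":0.001,"fingers":1},
  {"dx":0.003,"dy":0,"dz":0.001,"fingers":1},
  {"dx":0.003,"dy":0,"dz":0.001,"fingers":1},
  {"dx":0.003,"dy":0,"dz":0.001,"fingers":1},
], newtons=70)

```text
validation failed for argument at $.ta...
```

```bash
python3 - <<'E'
from h import *
st(); im=snap("wrist","w4"); plan([.493,-.2483,.069],1.698)
E
```

```text
{'clock': np.float64(3.4), 'joints': array([-0.672 ,  0.4451,  1.7464,  0.    ,  0.9481, -2.3679]), 'position': array([ 0.4933, -0.2509,  0.0702]), 'eef_rot': array([1.000e-03, 6.615e-01, 7.499e-01, 1.000e-04]), 'force': array([-0.1973, -0.0504, -0.3329]), 'moment': array([-0.0224, -0.0089, -0.0157]), 'width': np.float64(0.0603)}
pos [ 0.4933 -0.2509  0.0702] ang 1.6957 -> dx,dy,dz [0.0044 0.0001 0.0019] twist -0.0029 dist 0.0029 tilt [ 0.0017 -0.0013 -1.    ]
```

View pics/w4.png

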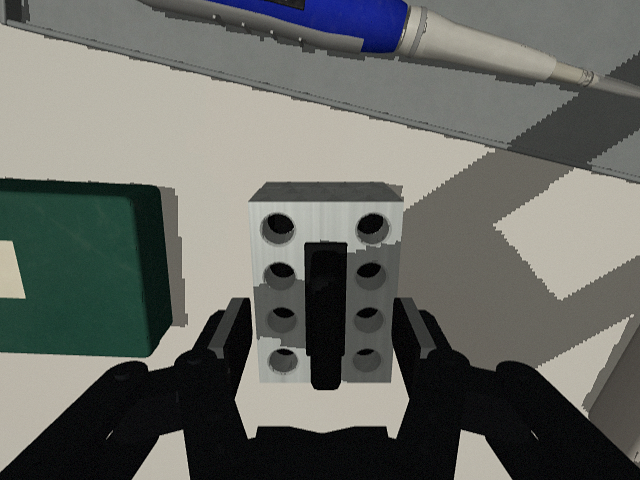

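The call was refused and nothing moved, probably because the rows left out "twist". I'm sending it again with every key in each row.

>>> step_arm([
  {"dx":0.004,"dy":0.0,"dz":0.001,"twist":0.0,"fingers":0.3},
  {"dx":0.004,"dy":0.0,"dz":0.001,"twist":0.0,"fingers":0.6},
  {"dx":0.004,"dy":0.0,"dz":0.001,"twist":0.0,"fingers":0.8},
  {"dx":0.004,"dy":0.0,"dz":0.001,"twist":0.0,"fingers":1},
  {"dx":0.004,"dy":0.0,"dz":0.001,"twist":0.0,"fingers":1},
  {"dx":0.004,"dy":0.0,"dz":0.001,"twist":0.0,"fingers":1},
  {"dx":0.004,"dy":0.0,"dz":0.001,"twist":0.0,"fingers":1},
  {"dx":0.004,"dy":0.0,"dz":0.001,"twist":0.0,"fingers":1},
], newtons=70)

```text
clock: 4.25
position: [0.4925, -0.2484, 0.0684]
eef_rot: [0.0, 0.662, 0.75, -0.0]
force: [0.9, -2.6, -0.2]
width: 0.0105
```

```bash
python3 - <<'E'
from h import *
st(); im=snap("wrist","w5")
E
```

```text
{'clock': np.float64(4.25), 'joints': array([-6.6920e-01,  4.4560e-01,  1.7512e+00, -3.0000e-04,  9.4420e-01,
       -2.3648e+00]), 'position': array([ 0.4925, -0.2484,  0.0684]), 'eef_rot': array([ 2.000e-04,  6.616e-01,  7.499e-01, -1.000e-04]), 'force': array([ 0.8683, -2.6069, -0.2122]), 'moment': array([-0.3318, -0.0311,  0.0642]), 'width': np.float64(0.0105)}
```

View pics/w5.png

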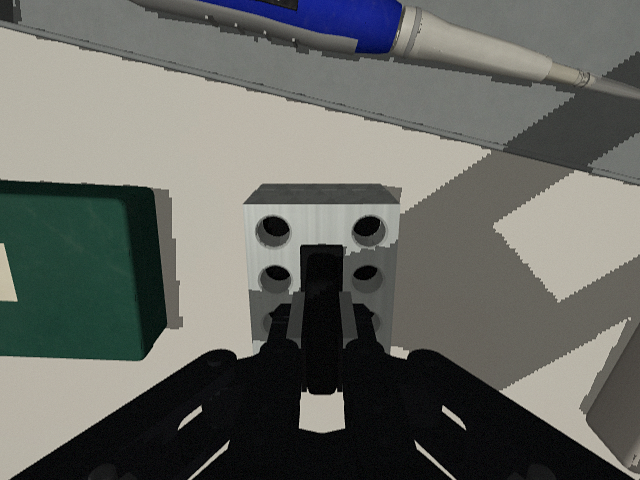

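```bash
python3 - <<'E'
from h import *
plan([.5,.1091,.24],1.469)
E
```

```text
pos [ 0.4925 -0.2484  0.0684] ang 1.6957 -> dx,dy,dz [ 0.5895  0.0866 -0.2863] twist 0.2886 dist 0.3966 tilt [ 3.e-04 -5.e-04 -1.e+00]
```

>>> step_arm([
  {"dx":0,"dy":0.0,"dz":-0.03,"twist":0.0,"fingers":1},
  {"dx":0,"dy":0.0,"dz":-0.09,"twist":0.0,"fingers":1},
  {"dx":0,"dy":0.0,"dz":-0.16,"twist":0.0,"fingers":1},
  {"dx":0,"dy":0.0,"dz":-0.23,"twist":0.0,"fingers":1},
  {"dx":0,"dy":0.0,"dz":-0.286,"twist":0.0,"fingers":1},
  {"dx":0,"dy":0.0,"dz":-0.286,"twist":0.0,"fingers":1},
  {"dx":0.05,"dy":0.01,"dz":-0.286,"twist":0.03,"fingers":1},
  {"dx":0.12,"dy":0.02,"dz":-0.286,"twist":0.07,"fingers":1},
  {"dx":0.19,"dy":0.03,"dz":-0.286,"twist":0.11,"fingers":1},
  {"dx":0.26,"dy":0.04,"dz":-0.286,"twist":0.15,"fingers":1},
  {"dx":0.33,"dy":0.05,"dz":-0.286,"twist":0.19,"fingers":1},
  {"dx":0.4,"dy":0.06,"dz":-0.286,"twist":0.22,"fingers":1},
  {"dx":0.47,"dy":0.07,"dz":-0.286,"twist":0.25,"fingers":1},
  {"dx":0.54,"dy":0.08,"dz":-0.286,"twist":0.28,"fingers":1},
  {"dx":0.575,"dy":0.085,"dz":-0.286,"twist":0.289,"fingers":1},
  {"dx":0.59,"dy":0.087,"dz":-0.286,"twist":0.289,"fingers":1},
  {"dx":0.59,"dy":0.087,"dz":-0.286,"twist":0.289,"fingers":1},
  {"dx":0.59,"dy":0.087,"dz":-0.286,"twist":0.289,"fingers":1},
])

```text
clock: 6.1
position: [0.4995, 0.1089, 0.2388]
eef_rot: [-0.0, 0.742, 0.67, -0.001]
force: [0.6, -0.0, -4.3]
width: 0.0109
```

```bash
python3 - <<'E'
from h import *
st();m=camera_model("wrist"); im=snap("wrist","w6");np.savez("w6.npz",**m); snap("side","s6",(260,110,170,140),4); snap("scene","c6",(280,190,150,150),4)
E
```

```text
{'clock': np.float64(6.1), 'joints': array([-3.3000e-03,  1.9720e-01,  1.6390e+00, -8.0000e-04,  1.3076e+00,
       -1.4720e+00]), 'position': array([0.4995, 0.1089, 0.2388]), 'eef_rot': array([-4.000e-04,  7.422e-01,  6.702e-01, -1.100e-03]), 'force': array([ 0.5968, -0.0183, -4.3198]), 'moment': array([-0.0053, -0.0018,  0.023 ]), 'width': np.float64(0.0109)}
```

View pics/w6.png

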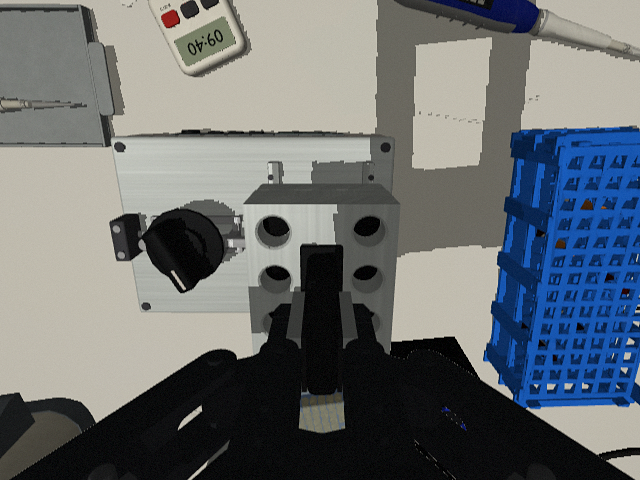

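View pics/s6.png

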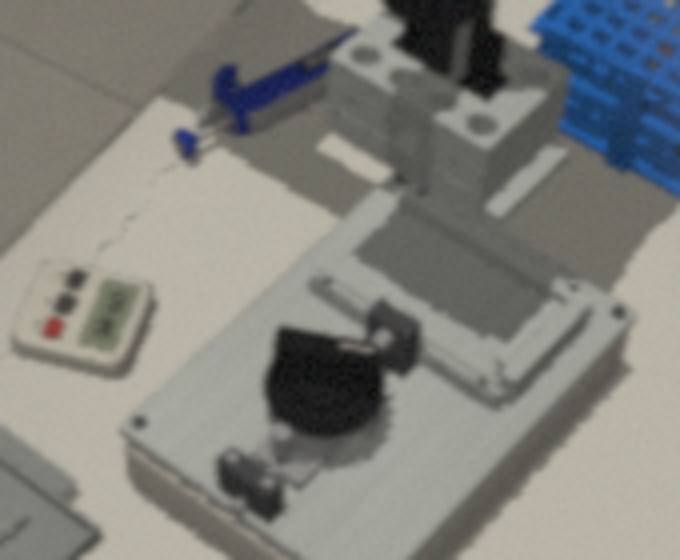

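View pics/c6.png

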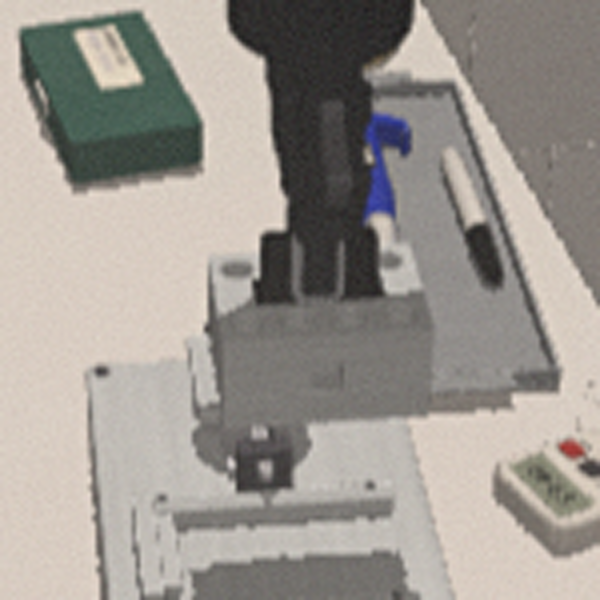

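```bash
python3 - <<'E'
import cv2
a=cv2.imread("pics/raw_w6.png")
cv2.imwrite("pics/w6a.png",cv2.resize(a[125:215,240:405],None,fx=4.8,fy=4.8,interpolation=2))
E
```

```text
(no output)
```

View pics/w6a.png

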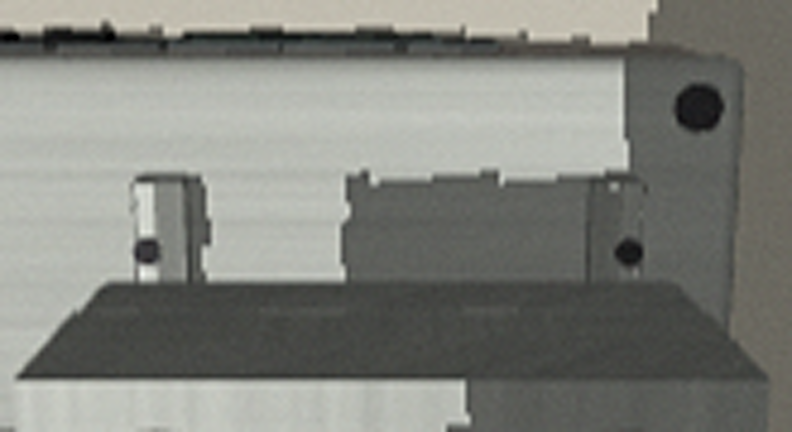

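```bash
python3 - <<'E'
from h import *
m=dict(np.load("w6.npz"))
f=lambda u,v,z: onz(m,240+u/4.8,125+v/4.8,z)
a,b=f(147,250,.074),f(628,252,.074); print("rail scr",a,b,(a+b)/2,np.arctan2(-(b-a)[0],(b-a)[1]))
print("rail near end", f(160,177,.074), f(610,180,.074))
zb=.2388-.0684
a,b=f(16,380,zb+.048),f(769,380,zb+.048); print("blk top near",a,b,(a+b)/2,np.arctan2(-(b-a)[0],(b-a)[1]),np.linalg.norm(b-a))
a,b=f(106,283,zb),f(680,283,zb); print("blk bot near",a,b,(a+b)/2,np.arctan2(-(b-a)[0],(b-a)[1]),np.linalg.norm(b-a))
# expectations for block near mid
p=np.array([.4995,.1089]); print("pred near mid",p-.045*np.array([np.cos(.102),-np.sin(.102)]))
E
```

```text
rail scr [0.46336586 0.07315939 0.074     ] [0.47164732 0.15170229 0.074     ] [0.46750659 0.11243084 0.074     ] -0.10505044878457813
rail near end [0.45186042 0.07696338 0.074     ] [0.45969156 0.14949086 0.074     ]
blk top near [0.45212863 0.0830212  0.2184    ] [0.4585295  0.14634597 0.2184    ] [0.45532906 0.11468358 0.2184    ] -0.10073782737502099 0.06364744571117693
blk bot near [0.45249287 0.08313231 0.1704    ] [0.4588698  0.14614631 0.1704    ] [0.45568133 0.11463931 0.1704    ] -0.10085517578190127 0.06333584677703921
pred near mid [0.45473389 0.11348205]
```

>>> step_arm([
  {"dx":-0.0016,"dy":0.0,"dz":0.03,"twist":0.0,"fingers":1},
  {"dx":-0.0016,"dy":0.0,"dz":0.07,"twist":0.0,"fingers":1},
  {"dx":-0.0016,"dy":0.0,"dz":0.1,"twist":0.0,"fingers":1},
  {"dx":-0.0016,"dy":0.0,"dz":0.125,"twist":0.0,"fingers":1},
  {"dx":-0.0016,"dy":0.0,"dz":0.14,"twist":0.0,"fingers":1},
  {"dx":-0.0016,"dy":0.0,"dz":0.145,"twist":0.0,"fingers":1},
  {"dx":-0.0016,"dy":0.0,"dz":0.145,"twist":0.0,"fingers":1},
  {"dx":-0.0016,"dy":0.0,"dz":0.145,"twist":0.0,"fingers":1},
])

```text
clock: 7.05
position: [0.5006, 0.1085, 0.1537]
eef_rot: [0.0, 0.742, 0.67, 0.001]
force: [-0.3, 0.6, -3.7]
width: 0.0109
```

```bash
python3 - <<'E'
from h import *
st();m=camera_model("wrist"); im=snap("wrist","w7");np.savez("w7.npz",**m)
a=cv2.imread("pics/raw_w7.png")
cv2.imwrite("pics/w7a.png",cv2.resize(a[95:215,235:415],None,fx=4.4,fy=4.4,interpolation=2)); snap("side","s7",(260,110,170,140),4); snap("scene","c7",(280,190,150,150),4)
E
```

```text
{'clock': np.float64(7.05), 'joints': array([-0.0046,  0.2766,  1.7594, -0.    ,  1.1041, -1.473 ]), 'position': array([0.5006, 0.1085, 0.1537]), 'eef_rot': array([5.000e-04, 7.423e-01, 6.700e-01, 5.000e-04]), 'force': array([-0.2633,  0.5907, -3.6607]), 'moment': array([-0.0252, -0.0337,  0.0431]), 'width': np.float64(0.0109)}
```

View pics/w7a.png

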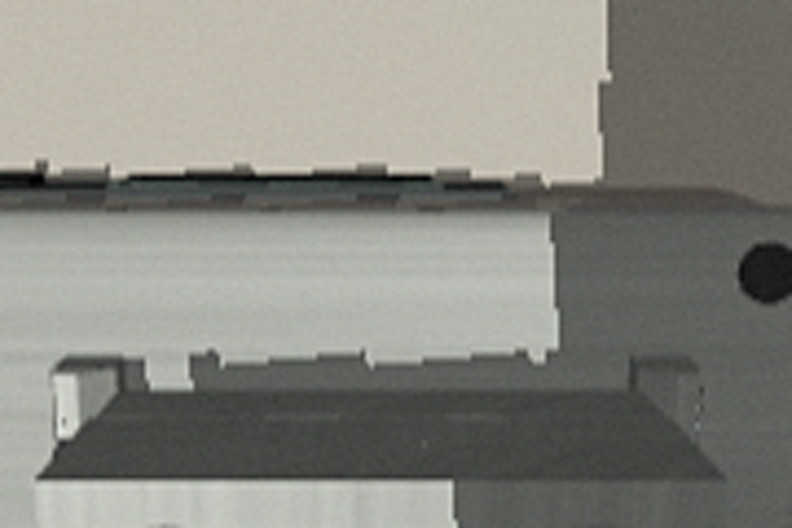

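View pics/s7.png

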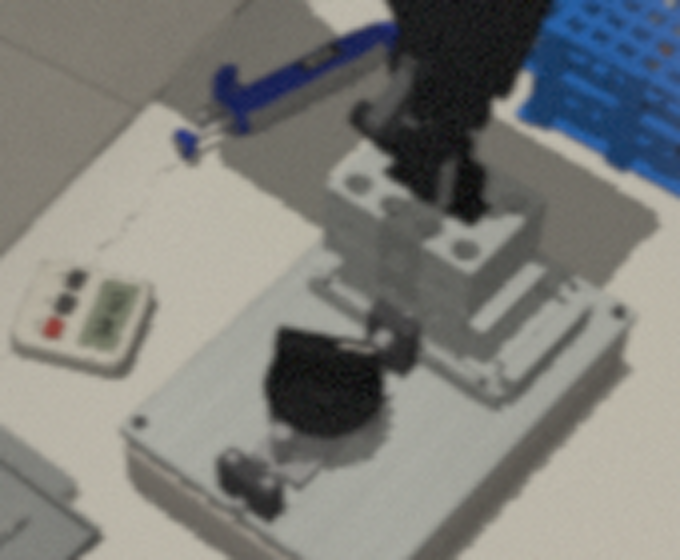

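View pics/c7.png

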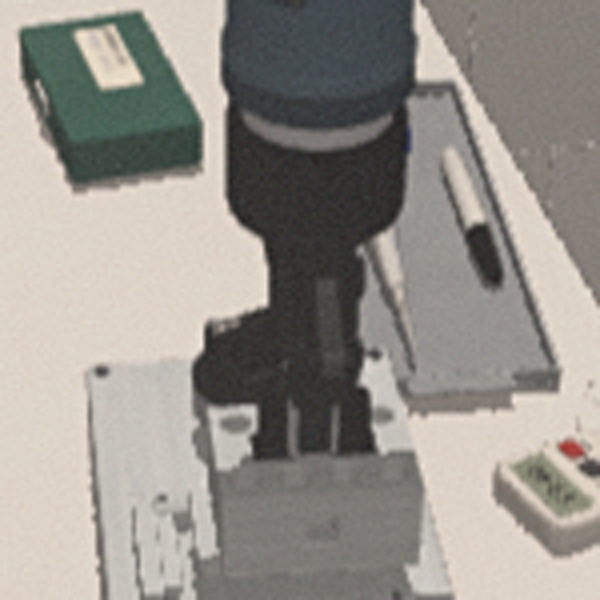

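>>> step_arm([
  {"dx":-0.0006,"dy":0.0,"dz":0.01,"twist":0.0,"fingers":1},
  {"dx":-0.0006,"dy":0.0,"dz":0.018,"twist":0.0,"fingers":1},
  {"dx":-0.0006,"dy":0.0,"dz":0.024,"twist":0.0,"fingers":1},
  {"dx":-0.0006,"dy":0.0,"dz":0.03,"twist":0.0,"fingers":1},
  {"dx":-0.0006,"dy":0.0,"dz":0.034,"twist":0.0,"fingers":1},
  {"dx":-0.0006,"dy":0.0,"dz":0.037,"twist":0.0,"fingers":1},
  {"dx":-0.0006,"dy":0.0,"dz":0.037,"twist":0.0,"fingers":1},
])

```text
clock: 7.9
position: [0.4998, 0.1083, 0.1304]
eef_rot: [-0.0, 0.742, 0.67, -0.0]
force: [-0.4, 0.4, -4.9]
width: 0.0111
```

```bash
python3 - <<'E'
from h import *
st();m=camera_model("wrist"); im=snap("wrist","w8");np.savez("w8.npz",**m)
a=cv2.imread("pics/raw_w8.png")
cv2.imwrite("pics/w8a.png",cv2.resize(a[95:215,235:415],None,fx=4.4,fy=4.4,interpolation=2)); 
E
```

```text
{'clock': np.float64(7.9), 'joints': array([-0.0049,  0.3038,  1.7875, -0.    ,  1.0509, -1.4737]), 'position': array([0.4998, 0.1083, 0.1304]), 'eef_rot': array([-2.000e-04,  7.422e-01,  6.701e-01, -2.000e-04]), 'force': array([-0.4485,  0.3645, -4.8852]), 'moment': array([ 0.0188,  0.0219, -0.0123]), 'width': np.float64(0.0111)}
```

View pics/w8a.png

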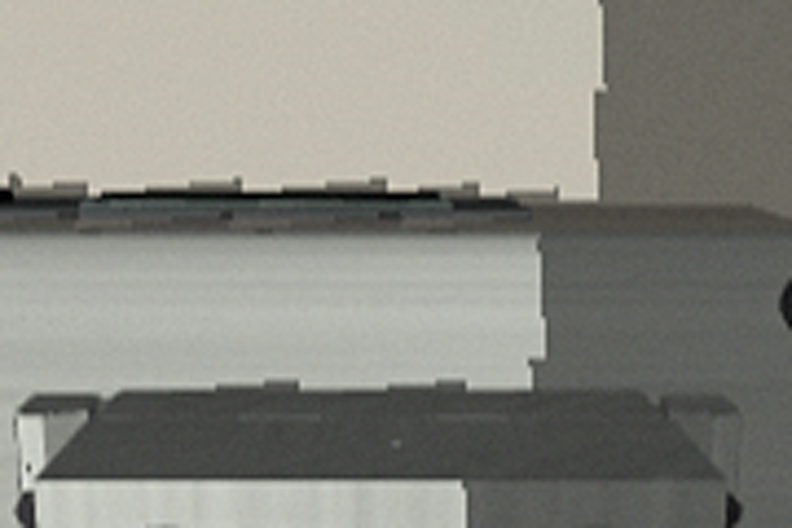

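>>> step_arm([
  {"dx":0,"dy":0.0,"dz":0.001,"twist":0.0,"fingers":1},
  {"dx":0,"dy":0.0,"dz":0.002,"twist":0.0,"fingers":1},
  {"dx":0,"dy":0.0,"dz":0.003,"twist":0.0,"fingers":1},
  {"dx":0,"dy":0.0,"dz":0.003,"twist":0.0,"fingers":1},
])

```text
clock: 8.35
position: [0.4999, 0.1084, 0.1289]
eef_rot: [-0.0, 0.742, 0.67, -0.0]
force: [-0.2, 0.4, -3.8]
width: 0.0109
```

>>> step_arm([
  {"dx":0,"dy":0.0,"dz":0.001,"twist":0.0,"fingers":1},
  {"dx":0,"dy":0.0,"dz":0.001,"twist":0.0,"fingers":1},
  {"dx":0,"dy":0.0,"dz":0.001,"twist":0.0,"fingers":1},
])

```text
clock: 8.65
position: [0.5, 0.1083, 0.1284]
eef_rot: [0.0, 0.742, 0.67, 0.0]
force: [-0.0, 0.7, -3.2]
width: 0.011
```

>>> step_arm([
  {"dx":0,"dy":0.0,"dz":0.0015,"twist":0.0,"fingers":1},
  {"dx":0,"dy":0.0,"dz":0.0015,"twist":0.0,"fingers":1},
  {"dx":0,"dy":0.0,"dz":0.0015,"twist":0.0,"fingers":1},
])

```text
clock: 8.95
position: [0.5, 0.1082, 0.1283]
eef_rot: [0.0, 0.742, 0.67, 0.0]
force: [-4.0, -1.2, 6.7]
width: 0.0109
```

>>> step_arm([
  {"dx":0,"dy":0.0,"dz":-0.0008,"twist":0.0,"fingers":1},
  {"dx":0,"dy":0.003,"dz":-0.0008,"twist":0.0,"fingers":1},
  {"dx":0,"dy":0.006,"dz":-0.0008,"twist":0.0,"fingers":1},
  {"dx":0,"dy":0.009,"dz":-0.0008,"twist":0.0,"fingers":1},
  {"dx":0,"dy":0.012,"dz":-0.0008,"twist":0.0,"fingers":1},
  {"dx":0,"dy":0.015,"dz":-0.0008,"twist":0.0,"fingers":1},
  {"dx":0,"dy":0.017,"dz":-0.0008,"twist":0.0,"fingers":1},
  {"dx":0,"dy":0.017,"dz":-0.0008,"twist":0.0,"fingers":1},
])

```text
clock: 9.75
position: [0.5092, 0.1076, 0.1283]
eef_rot: [-0.001, 0.742, 0.67, -0.001]
force: [-5.7, -0.3, 7.6]
width: 0.0109
```

```bash
python3 - <<'E'
from h import *
st();m=camera_model("wrist"); im=snap("wrist","w9");np.savez("w9.npz",**m)
a=cv2.imread("pics/raw_w9.png")
cv2.imwrite("pics/w9a.png",cv2.resize(a[65:215,225:425],None,fx=4,fy=4,interpolation=2)); snap("side","s9",(260,110,170,140),4)
E
```

```text
{'clock': np.float64(9.75), 'joints': array([-6.5000e-03,  3.2150e-01,  1.7674e+00,  4.0000e-04,  1.0544e+00,
       -1.4758e+00]), 'position': array([0.5092, 0.1076, 0.1283]), 'eef_rot': array([-7.000e-04,  7.421e-01,  6.703e-01, -5.000e-04]), 'force': array([-5.7316, -0.2623,  7.6097]), 'moment': array([0.1872, 0.9016, 0.0612]), 'width': np.float64(0.0109)}
```

View pics/w9a.png

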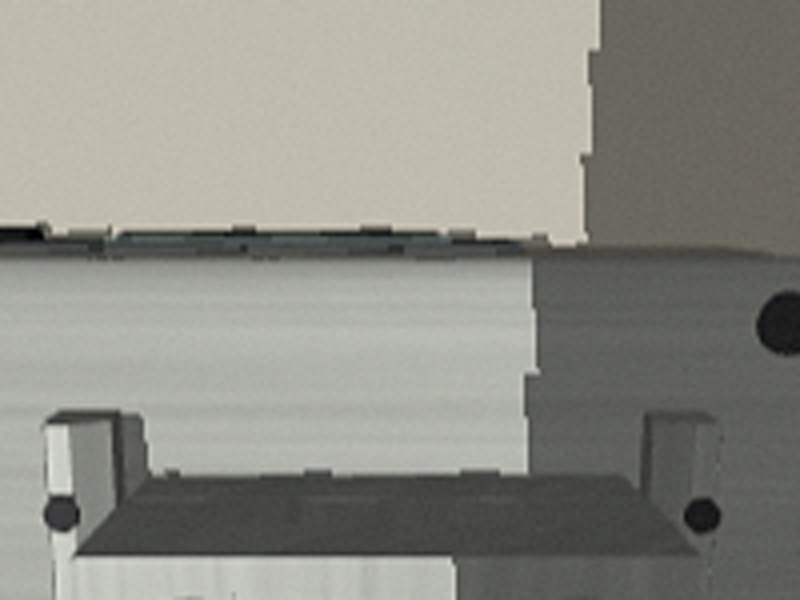

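View pics/s9.png

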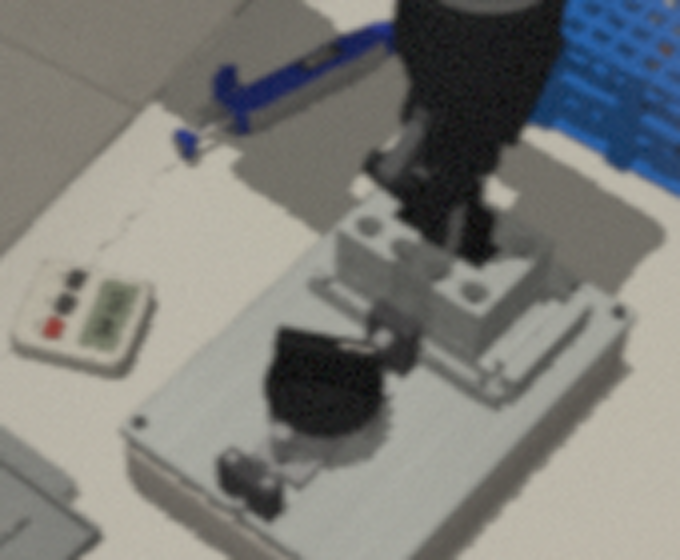

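>>> step_arm([
  {"dx":0,"dy":0.001,"dz":-0.0008,"twist":0.0,"fingers":1},
  {"dx":0,"dy":0.003,"dz":-0.0008,"twist":0.0,"fingers":1},
  {"dx":0,"dy":0.005,"dz":-0.0008,"twist":0.0,"fingers":1},
  {"dx":0,"dy":0.007,"dz":-0.0008,"twist":0.0,"fingers":1},
  {"dx":0,"dy":0.008,"dz":-0.0008,"twist":0.0,"fingers":1},
  {"dx":0,"dy":0.008,"dz":-0.0008,"twist":0.0,"fingers":1},
])

```text
clock: 10.45
position: [0.515, 0.1068, 0.1283]
eef_rot: [-0.0, 0.742, 0.67, 0.0]
force: [-3.1, 1.0, 1.7]
width: 0.0108
```

>>> step_arm([
  {"dx":0,"dy":0.001,"dz":0,"twist":0.0,"fingers":1},
  {"dx":0,"dy":0.002,"dz":0,"twist":0.0,"fingers":1},
  {"dx":0,"dy":0.002,"dz":0,"twist":0.0,"fingers":1},
])

```text
clock: 10.75
position: [0.5163, 0.1067, 0.1283]
eef_rot: [0.0, 0.742, 0.67, 0.0]
force: [-2.6, 0.3, 0.7]
width: 0.0111
```

>>> step_arm([
  {"dx":0,"dy":0.001,"dz":0,"twist":0.0,"fingers":1},
  {"dx":0,"dy":0.002,"dz":0,"twist":0.0,"fingers":1},
  {"dx":0,"dy":0.002,"dz":0,"twist":0.0,"fingers":1},
])

```text
clock: 11.05
position: [0.5167, 0.1066, 0.1283]
eef_rot: [-0.0, 0.742, 0.67, -0.0]
force: [-5.4, 0.7, 2.2]
width: 0.0109
```

>>> step_arm([
  {"dx":0,"dy":0.001,"dz":0,"twist":0.0,"fingers":1},
  {"dx":0,"dy":0.001,"dz":0,"twist":0.0,"fingers":1},
  {"dx":0,"dy":0.001,"dz":0,"twist":0.0,"fingers":1},
])

```text
clock: 11.35
position: [0.5168, 0.1066, 0.1284]
eef_rot: [-0.001, 0.742, 0.67, -0.001]
force: [-6.1, 0.3, 4.3]
width: 0.0111
```

```bash
python3 - <<'E'
from h import *
st();m=camera_model("wrist"); im=snap("wrist","w10");np.savez("w10.npz",**m)
a=cv2.imread("pics/raw_w10.png")
cv2.imwrite("pics/w10a.png",cv2.resize(a[65:215,225:425],None,fx=4,fy=4,interpolation=2)); snap("side","s10",(300,130,130,110),5)
E
```

```text
{'clock': np.float64(11.35), 'joints': array([-0.0082,  0.3333,  1.7495,  0.    ,  1.0609, -1.477 ]), 'position': array([0.5168, 0.1066, 0.1284]), 'eef_rot': array([-7.000e-04,  7.422e-01,  6.702e-01, -8.000e-04]), 'force': array([-6.1083,  0.3083,  4.2804]), 'moment': array([0.1683, 1.0536, 0.0821]), 'width': np.float64(0.0111)}
```

View pics/w10a.png

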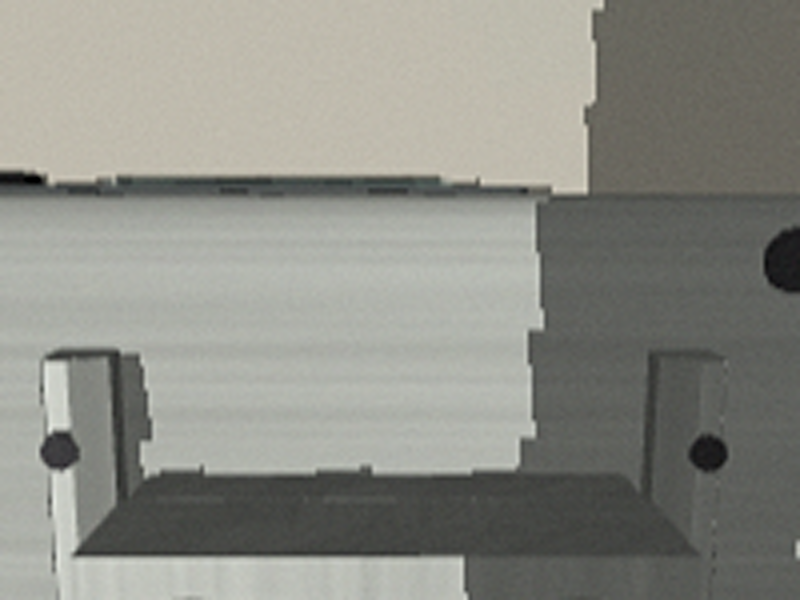

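View pics/s10.png

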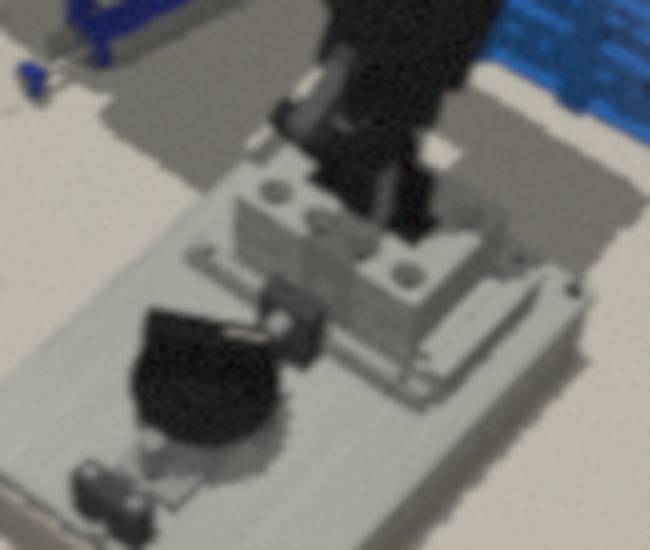

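>>> step_arm([
  {"dx":0,"dy":0.0,"dz":-0.001,"twist":0.0,"fingers":1},
  {"dx":0,"dy":0.001,"dz":-0.001,"twist":0.0,"fingers":1},
  {"dx":0,"dy":0.002,"dz":-0.001,"twist":0.0,"fingers":1},
  {"dx":0,"dy":0.002,"dz":-0.001,"twist":0.0,"fingers":1},
])

```text
clock: 11.85
position: [0.5171, 0.1067, 0.1286]
eef_rot: [-0.002, 0.742, 0.67, -0.001]
force: [-8.5, 0.6, 3.8]
width: 0.011
```

```bash
python3 - <<'E'
from h import *
m=dict(np.load("w10.npz"))
f=lambda u,v,z: onz(m,225+u/4,65+v/4,z)
a,b=f(80,352,.074),f(685,353,.074); print("rail near",(a+b)/2)
s=(f(60,450,.074)+f(708,453,.074))/2; print("screws",s)
a,b=f(73,555,.108),f(697,555,.108); p=(a+b)/2; print("blk near top",p,np.arctan2(-(b-a)[0],(b-a)[1]))
ax=np.array([np.cos(.102),-np.sin(.102),0]); print("blk near - screws along x:",(p-s)@ax," lat",(p-s)@[np.sin(.102),np.cos(.102),0])
c=f(148,478,.060),f(622,478,.060); q=(c[0]+c[1])/2; print("bot",(q-s)@ax)
E
```

```text
rail near [0.45564646 0.1135433  0.074     ]
screws [0.46745853 0.11252532 0.074     ]
blk near top [0.47242291 0.11220028 0.108     ] -0.10096010682808489
blk near - screws along x: 0.004971677384508737  lat 0.0001821352888695422
bot 0.005787490299507025
```

>>> step_arm([
  {"dx":0,"dy":-0.002,"dz":0.0,"twist":0.0,"fingers":1},
  {"dx":0,"dy":-0.002,"dz":0.0,"twist":0.0,"fingers":0.6},
  {"dx":0,"dy":-0.002,"dz":0.0,"twist":0.0,"fingers":0.6},
  {"dx":0,"dy":-0.002,"dz":0.0,"twist":0.0,"fingers":0.6},
  {"dx":0,"dy":-0.002,"dz":0.0,"twist":0.0,"fingers":0.6},
])

```text
clock: 12.35
position: [0.5186, 0.1064, 0.1293]
eef_rot: [0.001, 0.742, 0.67, 0.0]
force: [0.8, 0.9, -0.5]
width: 0.0342
```

```bash
python3 - <<'E'
from h import *
st(); plan([.47,.03,.25],1.571+.344)
E
```

```text
{'clock': np.float64(12.35), 'joints': array([-8.5000e-03,  3.3300e-01,  1.7472e+00, -1.0000e-04,  1.0599e+00,
       -1.4771e+00]), 'position': array([0.5186, 0.1064, 0.1293]), 'eef_rot': array([5.000e-04, 7.423e-01, 6.701e-01, 5.000e-04]), 'force': array([ 0.8219,  0.9325, -0.4888]), 'moment': array([ 0.0207, -0.0246, -0.0401]), 'width': np.float64(0.0342)}
pos [0.5186 0.1064 0.1293] ang 1.4687 -> dx,dy,dz [-0.1349 -0.0672 -0.2013] twist -0.5683 dist 0.1509 tilt [ 1.4e-03 -1.0e-04 -1.0e+00]
```

```bash
python3 - <<'E'
from h import *
plan([.471,-.009,.22],1.571+.344)
E
```

```text
pos [0.5186 0.1064 0.1293] ang 1.4687 -> dx,dy,dz [-0.1994 -0.059  -0.1513] twist -0.5683 dist 0.1543 tilt [ 1.4e-03 -1.0e-04 -1.0e+00]
```

>>> step_arm([
  {"dx":0,"dy":0,"dz":-0.05,"twist":0.0,"fingers":0.6},
  {"dx":0,"dy":0,"dz":-0.1,"twist":0.0,"fingers":0.3},
  {"dx":0,"dy":0,"dz":-0.15,"twist":-0.1,"fingers":0},
  {"dx":-0.08,"dy":-0.02,"dz":-0.151,"twist":-0.25,"fingers":0},
  {"dx":-0.15,"dy":-0.04,"dz":-0.151,"twist":-0.4,"fingers":0},
  {"dx":-0.2,"dy":-0.059,"dz":-0.151,"twist":-0.568,"fingers":0},
  {"dx":-0.2,"dy":-0.059,"dz":-0.151,"twist":-0.568,"fingers":0},
  {"dx":-0.2,"dy":-0.059,"dz":-0.151,"twist":-0.568,"fingers":0},
])

```text
clock: 13.15
position: [0.4707, -0.0097, 0.2199]
eef_rot: [0.0, 0.577, 0.817, 0.0]
force: [-0.2, 0.2, -0.0]
width: 0.0852
```

```bash
python3 - <<'E'
from h import *
st();m=camera_model("wrist"); im=snap("wrist","w11");np.savez("w11.npz",**m)
E
```

```text
{'clock': np.float64(13.15), 'joints': array([-2.5860e-01,  1.3740e-01,  1.7607e+00,  5.0000e-04,  1.2423e+00,
       -2.1695e+00]), 'position': array([ 0.4707, -0.0097,  0.2199]), 'eef_rot': array([5.000e-04, 5.773e-01, 8.165e-01, 4.000e-04]), 'force': array([-0.1873,  0.2372, -0.0347]), 'moment': array([ 0.0441, -0.0143, -0.0086]), 'width': np.float64(0.0852)}
```

View pics/w11.png

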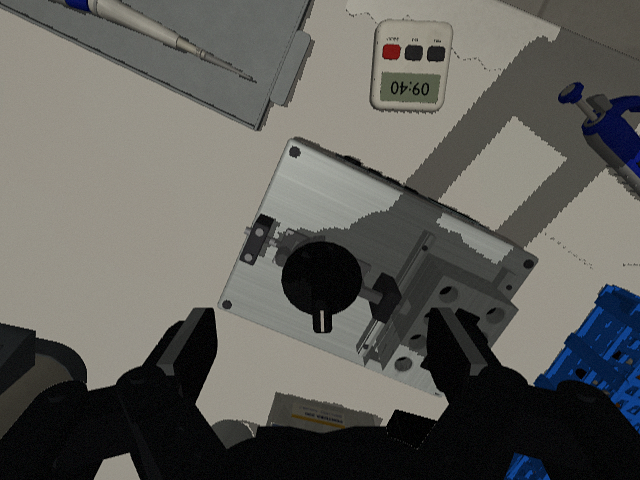

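```bash
python3 - <<'E'
import cv2,numpy as np
a=cv2.imread("pics/raw_w11.png")
c=a[235:340,275:370].astype(float)*1.8; c=np.clip(c,0,255).astype('uint8')
cv2.imwrite("pics/w11a.png",cv2.resize(c,None,fx=5.5,fy=5.5,interpolation=2))
E
```

```text
(no output)
```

View pics/w11a.png

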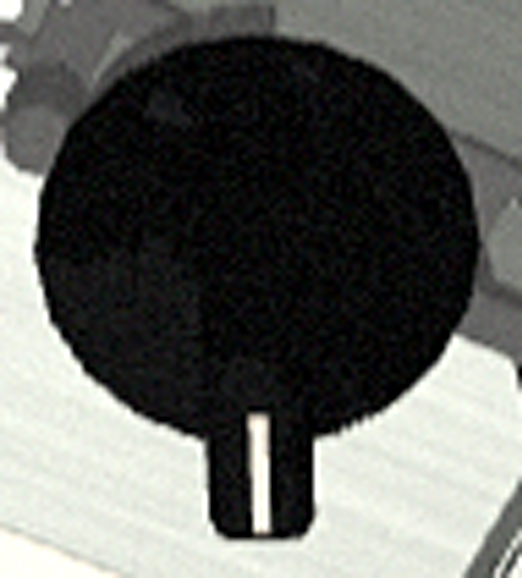

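```bash
python3 - <<'E'
from h import *
m=dict(np.load("w11.npz"))
f=lambda u,v,z: onz(m,275+u/5.5,235+v/5.5,z)
a,b=f(257,412,.13),f(263,532,.13); print("line",a,b,np.arctan2(*(b-a)[[1,0]]))
# fit circle to skirt top edge
g=cv2.cvtColor(cv2.imread("pics/raw_w11.png"),cv2.COLOR_BGR2GRAY)
mk=(g<40).astype('uint8'); n,lab,stt,cen=cv2.connectedComponentsWithStats(mk)
k=lab[280,320]; print(stt[k])
cs,_=cv2.findContours((lab==k).astype('uint8'),0,1); c=max(cs,key=len)[:,0]
pts=np.array([f((u-275)*5.5,(v-235)*5.5,.098)[:2] for u,v in c if v<300])
A=np.c_[2*pts,np.ones(len(pts))]; s=np.linalg.lstsq(A,(pts**2).sum(1),rcond=None)[0]; print("skirt c",s[:2],"r",np.sqrt(s[2]+s[:2]@s[:2]))
d=(b-a)[:2]/np.linalg.norm((b-a)[:2]); print("from line end -25mm",b[:2]-.025*d)
E
```

```text
line [0.51188721 0.00510972 0.13      ] [0.52729799 0.01135537 0.13      ] 0.38504774163910965
[ 281  241   82   92 4972]
skirt c [0.50464497 0.00187557] r 0.029422400364906752
from line end -25mm [0.50412848 0.00196528]
```

```bash
python3 - <<'E'
from h import *
plan([.5045,.0019,.12],1.571+.385)
E
```

```text
pos [ 0.4709 -0.0091  0.2198] ang 1.9121 -> dx,dy,dz [-0.0014  0.0588  0.1665] twist -0.0559 dist 0.1059 tilt [ 1.e-03  2.e-04 -1.e+00]
```

>>> step_arm([
  {"dx":-0.0014,"dy":0.05,"dz":0,"twist":-0.056,"fingers":0.5},
  {"dx":-0.0014,"dy":0.0588,"dz":0.05,"twist":-0.056,"fingers":0.5},
  {"dx":-0.0014,"dy":0.0588,"dz":0.09,"twist":-0.056,"fingers":0.5},
  {"dx":-0.0014,"dy":0.0588,"dz":0.12,"twist":-0.056,"fingers":0.5},
  {"dx":-0.0014,"dy":0.0588,"dz":0.14,"twist":-0.056,"fingers":0.5},
  {"dx":-0.0014,"dy":0.0588,"dz":0.14,"twist":-0.056,"fingers":0.5},
  {"dx":-0.0014,"dy":0.0588,"dz":0.14,"twist":-0.056,"fingers":0.5},
], newtons=50)

```text
clock: 13.9
position: [0.5044, 0.0023, 0.136]
eef_rot: [0.0, 0.557, 0.83, 0.0]
force: [0.7, 0.6, -0.3]
width: 0.0429
```

```bash
python3 - <<'E'
from h import *
st(); snap("wrist","w12"); plan([.5045,.0019,.12],1.571+.385)
E
```

```text
{'clock': np.float64(13.9), 'joints': array([-2.1690e-01,  2.8510e-01,  1.7983e+00,  1.0000e-04,  1.0576e+00,
       -2.1763e+00]), 'position': array([0.5044, 0.0023, 0.136 ]), 'eef_rot': array([2.000e-04, 5.573e-01, 8.303e-01, 1.000e-04]), 'force': array([ 0.6984,  0.5554, -0.2608]), 'moment': array([-0.0289, -0.0569, -0.0079]), 'width': np.float64(0.0429)}
pos [0.5047 0.0021 0.1364] ang 1.959 -> dx,dy,dz [-0.0001 -0.0005  0.0274] twist 0.0038 dist 0.0164 tilt [ 1.6e-03 -2.0e-04 -1.0e+00]
```

View pics/w12.png

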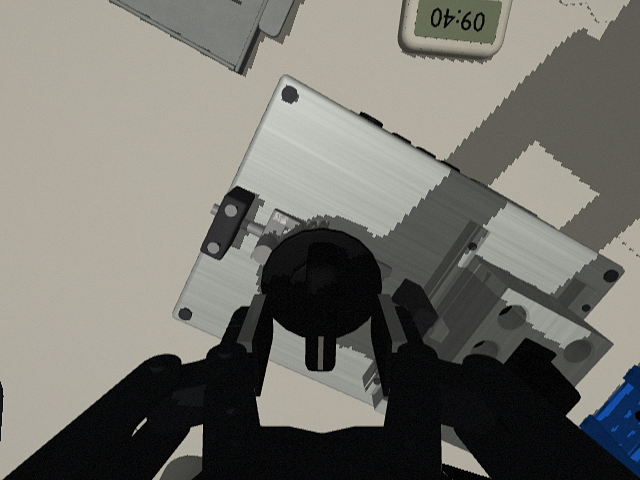

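>>> step_arm([
  {"dx":0,"dy":0,"dz":0.01,"twist":0,"fingers":0.5},
  {"dx":0,"dy":0,"dz":0.02,"twist":0,"fingers":0.5},
  {"dx":0,"dy":0,"dz":0.0265,"twist":0,"fingers":0.5},
  {"dx":0,"dy":0,"dz":0.0265,"twist":0,"fingers":0.7},
  {"dx":0,"dy":0,"dz":0.0265,"twist":0,"fingers":1},
  {"dx":0,"dy":0,"dz":0.0265,"twist":0,"fingers":1},
  {"dx":0,"dy":0,"dz":0.0265,"twist":0,"fingers":1},
  {"dx":0,"dy":0,"dz":0.0265,"twist":0,"fingers":1},
], newtons=50)

```text
clock: 14.75
position: [0.5038, 0.0018, 0.1197]
eef_rot: [-0.0, 0.558, 0.83, -0.0]
force: [-1.7, -0.2, 0.5]
width: 0.0122
```

```bash
python3 - <<'E'
from h import *
st(); plan([.5045,.0019,.12])
E
```

```text
{'clock': np.float64(14.75), 'joints': array([-0.2181,  0.3048,  1.8178,  0.    ,  1.0191, -2.1766]), 'position': array([0.5038, 0.0018, 0.1197]), 'eef_rot': array([-1.000e-04,  5.576e-01,  8.301e-01, -0.000e+00]), 'force': array([-1.651 , -0.185 ,  0.4929]), 'moment': array([-0.0448,  0.1561, -0.25  ]), 'width': np.float64(0.0122)}
pos [0.5038 0.0018 0.1197] ang 1.9585 -> dx,dy,dz [-0.0003  0.0011 -0.0004] twist 0.0 dist 0.0008 tilt [-1.e-04  0.e+00 -1.e+00]
```

>>> step_arm([
  {"dx":0,"dy":0,"dz":0,"twist":0.03,"fingers":1},
  {"dx":0,"dy":0,"dz":0,"twist":0.06,"fingers":1},
  {"dx":0,"dy":0,"dz":0,"twist":0.06,"fingers":1},
])

```text
clock: 15.05
position: [0.5039, 0.0018, 0.1197]
eef_rot: [0.0, 0.577, 0.817, -0.0]
force: [-0.9, -0.5, 0.6]
width: 0.0121
```

```bash
cat > q.py <<'E'
from h import *
s=robot.state(); R=R_of(s["eef_rot"]); print("t",round(float(s["clock"]),2),"ang",round(float(np.arctan2(R[1,0],R[0,0])),4),"turned",round(1.9585-float(np.arctan2(R[1,0],R[0,0])),4),"Mz",round(float(s["moment"][2]),3),"F",s["force"].round(1),"pos",s["position"].round(4),"w",round(float(s["width"]),4))
E
python3 q.py
```

```text
t 15.05 ang 1.9111 turned 0.0474 Mz 0.173 F [-0.9 -0.5  0.6] pos [0.5039 0.0018 0.1197] w 0.0121
```

>>> step_arm([
  {"dx":0,"dy":0,"dz":0,"twist":0.04,"fingers":1},
  {"dx":0,"dy":0,"dz":0,"twist":0.08,"fingers":1},
  {"dx":0,"dy":0,"dz":0,"twist":0.08,"fingers":1},
])

```text
clock: 15.35
position: [0.5038, 0.0019, 0.1197]
eef_rot: [-0.0, 0.602, 0.798, -0.0]
force: [-0.1, 0.2, 1.1]
width: 0.0123
```

```bash
python3 q.py
```

```text
t 15.35 ang 1.8488 turned 0.1097 Mz 0.043 F [-0.1  0.2  1.1] pos [0.5038 0.0019 0.1197] w 0.0123
```

>>> step_arm([
  {"dx":0,"dy":0,"dz":0,"twist":0.03,"fingers":1},
  {"dx":0,"dy":0,"dz":0,"twist":0.05,"fingers":1},
  {"dx":0,"dy":0,"dz":0,"twist":0.05,"fingers":1},
])

```text
clock: 15.65
position: [0.5039, 0.0019, 0.1197]
eef_rot: [0.0, 0.618, 0.786, -0.0]
force: [-0.8, -0.3, 1.7]
width: 0.0126
```

```bash
python3 q.py
```

```text
t 15.65 ang 1.8093 turned 0.1492 Mz 0.226 F [-0.8 -0.3  1.7] pos [0.5039 0.0019 0.1197] w 0.0126
```

>>> step_arm([
  {"dx":0,"dy":0,"dz":0,"twist":0.03,"fingers":1},
  {"dx":0,"dy":0,"dz":0,"twist":0.06,"fingers":1},
])

```text
clock: 15.85
position: [0.5039, 0.0019, 0.1197]
eef_rot: [0.0, 0.637, 0.771, -0.0]
force: [-1.6, 0.2, 2.5]
width: 0.0123
```

```bash
python3 q.py
```

```text
t 15.85 ang 1.7607 turned 0.1978 Mz 0.281 F [-1.6  0.2  2.5] pos [0.5039 0.0019 0.1197] w 0.0123
```

>>> step_arm([
  {"dx":0,"dy":0,"dz":0,"twist":0.03,"fingers":1},
  {"dx":0,"dy":0,"dz":0,"twist":0.06,"fingers":1},
])

```text
clock: 16.05
position: [0.5039, 0.0019, 0.1197]
eef_rot: [0.0, 0.655, 0.756, 0.0]
force: [-1.9, -0.6, 1.6]
width: 0.0122
```

```bash
python3 q.py
```

```text
t 16.05 ang 1.7134 turned 0.2451 Mz 0.385 F [-1.9 -0.6  1.6] pos [0.5039 0.0019 0.1197] w 0.0122
```

>>> step_arm([
  {"dx":0,"dy":0,"dz":0,"twist":0.03,"fingers":1},
  {"dx":0,"dy":0,"dz":0,"twist":0.05,"fingers":1},
])

```text
clock: 16.25
position: [0.5039, 0.0019, 0.1197]
eef_rot: [-0.0, 0.67, 0.743, -0.0]
force: [-0.8, -1.2, 2.4]
width: 0.0117
```

```bash
python3 q.py
```

```text
t 16.25 ang 1.6745 turned 0.284 Mz 0.326 F [-0.8 -1.2  2.4] pos [0.5039 0.0019 0.1197] w 0.0117
```

>>> step_arm([
  {"dx":0,"dy":0,"dz":0,"twist":0.03,"fingers":1},
  {"dx":0,"dy":0,"dz":0,"twist":0.05,"fingers":1},
])

```text
clock: 16.45
position: [0.5039, 0.0019, 0.1197]
eef_rot: [-0.0, 0.684, 0.73, -0.0]
force: [-1.0, -0.6, 3.2]
width: 0.012
```

```bash
python3 q.py
```

```text
t 16.45 ang 1.6352 turned 0.3233 Mz 0.335 F [-1.  -0.6  3.2] pos [0.5039 0.0019 0.1197] w 0.012
```

>>> step_arm([
  {"dx":0,"dy":0,"dz":0,"twist":0.03,"fingers":1},
  {"dx":0,"dy":0,"dz":0,"twist":0.06,"fingers":1},
])

```text
clock: 16.65
position: [0.5039, 0.0019, 0.1197]
eef_rot: [0.0, 0.701, 0.713, 0.0]
force: [-2.3, 0.2, 3.4]
width: 0.0121
```

```bash
python3 q.py
```

```text
t 16.65 ang 1.5877 turned 0.3708 Mz 0.375 F [-2.3  0.2  3.4] pos [0.5039 0.0019 0.1197] w 0.0121
```

>>> step_arm([
  {"dx":0,"dy":0,"dz":0,"twist":0.03,"fingers":1},
  {"dx":0,"dy":0,"dz":0,"twist":0.06,"fingers":1},
])

```text
clock: 16.85
position: [0.5039, 0.0019, 0.1197]
eef_rot: [0.0, 0.718, 0.696, 0.0]
force: [-1.3, 0.1, 2.1]
width: 0.0122
```

```bash
python3 q.py
```

```text
t 16.85 ang 1.5406 turned 0.4179 Mz 0.349 F [-1.3  0.1  2.1] pos [0.5039 0.0019 0.1197] w 0.0122
```

>>> step_arm([
  {"dx":0,"dy":0,"dz":0,"twist":0.03,"fingers":1},
  {"dx":0,"dy":0,"dz":0,"twist":0.06,"fingers":1},
])

```text
clock: 17.05
position: [0.5039, 0.0019, 0.1197]
eef_rot: [0.0, 0.734, 0.679, 0.0]
force: [-1.9, 0.7, 3.7]
width: 0.0127
```

```bash
python3 q.py; python3 -c "
from h import *
snap('wrist','w13'); snap('side','s13',(300,150,110,100),6)"
```

```text
t 17.05 ang 1.4936 turned 0.4649 Mz 0.309 F [-1.9  0.7  3.7] pos [0.5039 0.0019 0.1197] w 0.0127
```

View pics/w13.png

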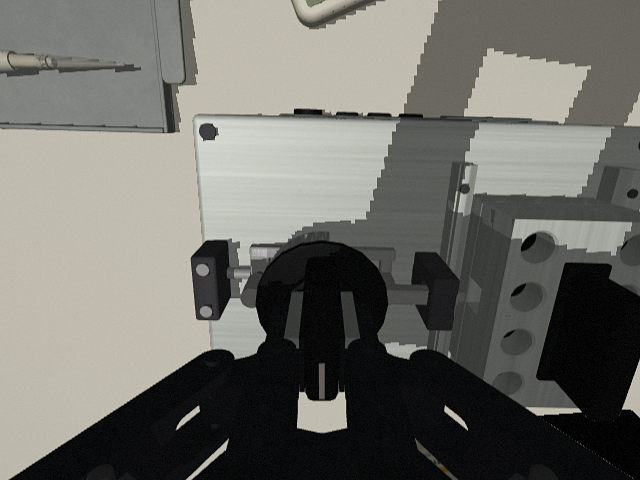

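View pics/s13.png

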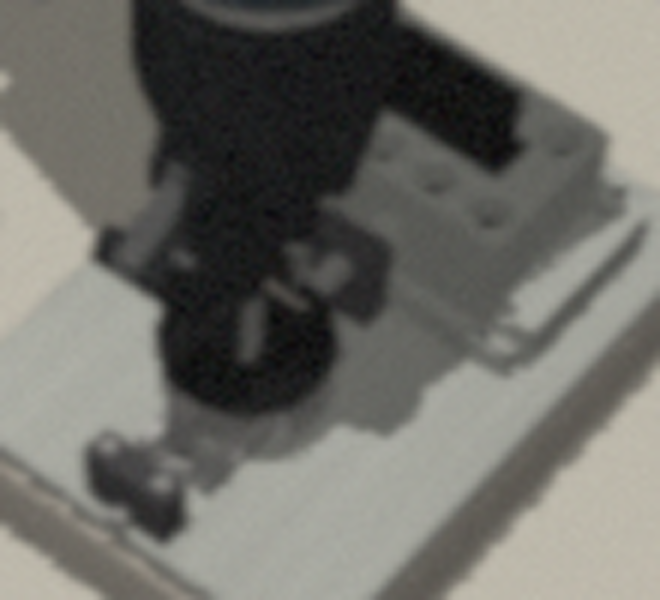

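>>> step_arm([
  {"dx":0,"dy":0,"dz":0,"twist":0.03,"fingers":1},
  {"dx":0,"dy":0,"dz":0,"twist":0.06,"fingers":1},
])

```text
clock: 17.35
position: [0.5039, 0.0019, 0.1197]
eef_rot: [-0.0, 0.75, 0.662, -0.0]
force: [-1.4, 0.2, 4.6]
width: 0.0119
```

```bash
python3 q.py
```

```text
t 17.35 ang 1.4465 turned 0.512 Mz 0.337 F [-1.4  0.2  4.6] pos [0.5039 0.0019 0.1197] w 0.0119
```

>>> step_arm([
  {"dx":0,"dy":0,"dz":0,"twist":0.03,"fingers":1},
  {"dx":0,"dy":0,"dz":0,"twist":0.06,"fingers":1},
])

```text
clock: 17.55
position: [0.5039, 0.0019, 0.1197]
eef_rot: [0.0, 0.765, 0.644, 0.0]
force: [-2.4, 0.7, 3.8]
width: 0.0125
```

```bash
python3 q.py
```

```text
t 17.55 ang 1.3993 turned 0.5592 Mz 0.354 F [-2.4  0.7  3.8] pos [0.5039 0.0019 0.1197] w 0.0125
```

>>> step_arm([
  {"dx":0,"dy":0,"dz":0,"twist":0.03,"fingers":1},
  {"dx":0,"dy":0,"dz":0,"twist":0.06,"fingers":1},
])

```text
clock: 17.75
position: [0.5039, 0.0019, 0.1197]
eef_rot: [-0.0, 0.78, 0.626, 0.0]
force: [-1.6, 0.4, 4.0]
width: 0.0121
```

```bash
python3 q.py
```

```text
t 17.75 ang 1.3522 turned 0.6063 Mz 0.388 F [-1.6  0.4  4. ] pos [0.5039 0.0019 0.1197] w 0.0121
```

>>> step_arm([
  {"dx":0,"dy":0,"dz":0,"twist":0.03,"fingers":1},
  {"dx":0,"dy":0,"dz":0,"twist":0.06,"fingers":1},
])

```text
clock: 17.95
position: [0.5039, 0.0019, 0.1197]
eef_rot: [0.0, 0.795, 0.607, 0.0]
force: [-2.3, 0.3, 4.4]
width: 0.012
```

```bash
python3 q.py
```

```text
t 17.95 ang 1.305 turned 0.6535 Mz 0.411 F [-2.3  0.3  4.4] pos [0.5039 0.0019 0.1197] w 0.012
```

>>> step_arm([
  {"dx":0,"dy":0,"dz":0,"twist":0.03,"fingers":1},
  {"dx":0,"dy":0,"dz":0,"twist":0.06,"fingers":1},
])

```text
clock: 18.15
position: [0.5039, 0.0019, 0.1197]
eef_rot: [0.0, 0.809, 0.588, 0.0]
force: [-1.9, 1.1, 4.8]
width: 0.0121
```

```bash
python3 q.py
```

```text
t 18.15 ang 1.2579 turned 0.7006 Mz 0.325 F [-1.9  1.1  4.8] pos [0.5039 0.0019 0.1197] w 0.0121
```

>>> step_arm([
  {"dx":0,"dy":0,"dz":0,"twist":0.03,"fingers":1},
  {"dx":0,"dy":0,"dz":0,"twist":0.06,"fingers":1},
])

```text
clock: 18.35
position: [0.5039, 0.0019, 0.1197]
eef_rot: [0.0, 0.822, 0.569, 0.0]
force: [-2.6, 0.9, 5.7]
width: 0.012
```

```bash
python3 q.py; python3 -c "
from h import *
snap('wrist','w14')"
```

```text
t 18.35 ang 1.2108 turned 0.7477 Mz 0.357 F [-2.6  0.9  5.7] pos [0.5039 0.0019 0.1197] w 0.012
```

View pics/w14.png

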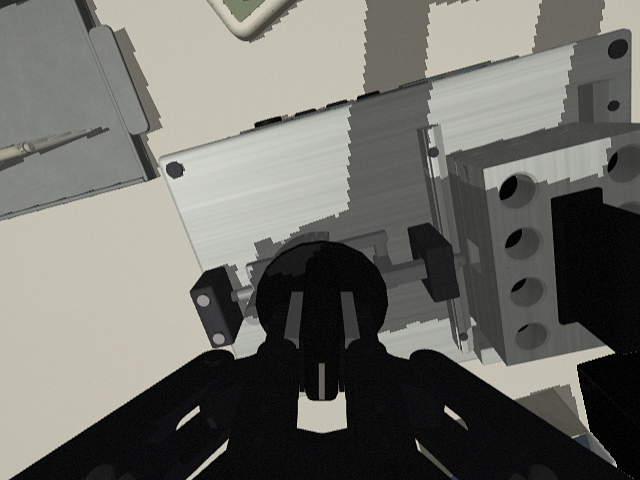

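>>> step_arm([
  {"dx":0,"dy":0,"dz":-0.0005,"twist":0.03,"fingers":1},
  {"dx":0,"dy":0,"dz":-0.0005,"twist":0.06,"fingers":1},
])

```text
clock: 18.6
position: [0.5039, 0.0019, 0.1197]
eef_rot: [-0.0, 0.836, 0.549, 0.0]
force: [-2.2, 1.2, 2.3]
width: 0.0118
```

```bash
python3 q.py
```

```text
t 18.6 ang 1.1633 turned 0.7952 Mz 0.291 F [-2.2  1.2  2.3] pos [0.5039 0.0019 0.1197] w 0.0118
```

>>> step_arm([
  {"dx":0,"dy":0,"dz":0,"twist":0.03,"fingers":1},
  {"dx":0,"dy":0,"dz":0,"twist":0.06,"fingers":1},
])

```text
clock: 18.8
position: [0.5039, 0.0019, 0.1197]
eef_rot: [-0.0, 0.848, 0.53, -0.0]
force: [-0.5, 1.0, 0.3]
width: 0.0125
```

```bash
python3 q.py
```

```text
t 18.8 ang 1.1164 turned 0.8421 Mz 0.366 F [-0.5  1.   0.3] pos [0.5039 0.0019 0.1197] w 0.0125
```

>>> step_arm([
  {"dx":0,"dy":0,"dz":0,"twist":0.03,"fingers":1},
  {"dx":0,"dy":0,"dz":0,"twist":0.06,"fingers":1},
])

```text
clock: 19.0
position: [0.5039, 0.0019, 0.1198]
eef_rot: [-0.0, 0.86, 0.51, -0.0]
force: [0.1, 1.5, -1.7]
width: 0.0122
```

```bash
python3 q.py
```

```text
t 19.0 ang 1.0694 turned 0.8891 Mz 0.453 F [ 0.1  1.5 -1.7] pos [0.5039 0.0019 0.1198] w 0.0122
```

>>> step_arm([
  {"dx":0,"dy":0,"dz":0,"twist":0.03,"fingers":1},
  {"dx":0,"dy":0,"dz":0,"twist":0.05,"fingers":1},
])

```text
clock: 19.2
position: [0.5038, 0.0019, 0.1198]
eef_rot: [-0.0, 0.87, 0.493, -0.0]
force: [1.0, 1.4, -2.6]
width: 0.0119
```

```bash
python3 q.py
```

```text
t 19.2 ang 1.0303 turned 0.9282 Mz 0.361 F [ 1.   1.4 -2.6] pos [0.5038 0.0019 0.1198] w 0.0119
```

>>> step_arm([
  {"dx":0,"dy":0,"dz":0,"twist":0.03,"fingers":1},
  {"dx":0,"dy":0,"dz":0,"twist":0.05,"fingers":1},
])

```text
clock: 19.4
position: [0.5038, 0.0019, 0.1198]
eef_rot: [-0.0, 0.88, 0.476, -0.0]
force: [1.3, 0.8, -4.8]
width: 0.0122
```

```bash
python3 q.py
```

```text
t 19.4 ang 0.9911 turned 0.9674 Mz 0.322 F [ 1.3  0.8 -4.8] pos [0.5038 0.0019 0.1198] w 0.0122
```

>>> step_arm([
  {"dx":0,"dy":0,"dz":0,"twist":0.03,"fingers":1},
  {"dx":0,"dy":0,"dz":0,"twist":0.05,"fingers":1},
])

```text
clock: 19.6
position: [0.5038, 0.0019, 0.1198]
eef_rot: [-0.0, 0.889, 0.458, -0.0]
force: [2.1, 1.0, -3.9]
width: 0.012
```

```bash
python3 q.py
```

```text
t 19.6 ang 0.9518 turned 1.0067 Mz 0.301 F [ 2.1  1.  -3.9] pos [0.5038 0.0019 0.1198] w 0.012
```

>>> step_arm([
  {"dx":0,"dy":0,"dz":0.0003,"twist":0.03,"fingers":1},
  {"dx":0,"dy":0,"dz":0.0003,"twist":0.05,"fingers":1},
])

```text
clock: 19.8
position: [0.5038, 0.0019, 0.1198]
eef_rot: [-0.0, 0.898, 0.441, -0.0]
force: [0.3, 1.4, -3.5]
width: 0.0123
```

```bash
python3 q.py
```

```text
t 19.8 ang 0.9125 turned 1.046 Mz 0.211 F [ 0.3  1.4 -3.5] pos [0.5038 0.0019 0.1198] w 0.0123
```

>>> step_arm([
  {"dx":0,"dy":0,"dz":0,"twist":0.03,"fingers":1},
  {"dx":0,"dy":0,"dz":0,"twist":0.05,"fingers":1},
])

```text
clock: 20.0
position: [0.5038, 0.0019, 0.1198]
eef_rot: [-0.0, 0.906, 0.423, -0.0]
force: [0.6, 2.0, -4.0]
width: 0.0121
```

```bash
python3 q.py; python3 -c "
from h import *
snap('wrist','w15'); snap('scene','c15',(300,220,100,100),6)"
```

```text
t 20.0 ang 0.8732 turned 1.0853 Mz 0.185 F [ 0.6  2.  -4. ] pos [0.5038 0.0019 0.1198] w 0.0121
```

View pics/w15.png

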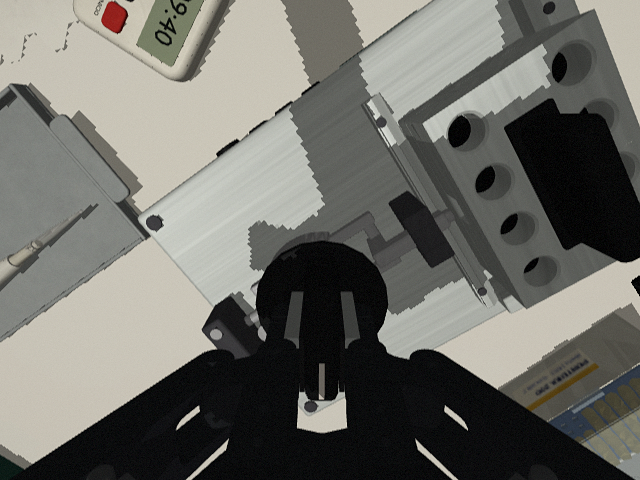

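View pics/c15.png

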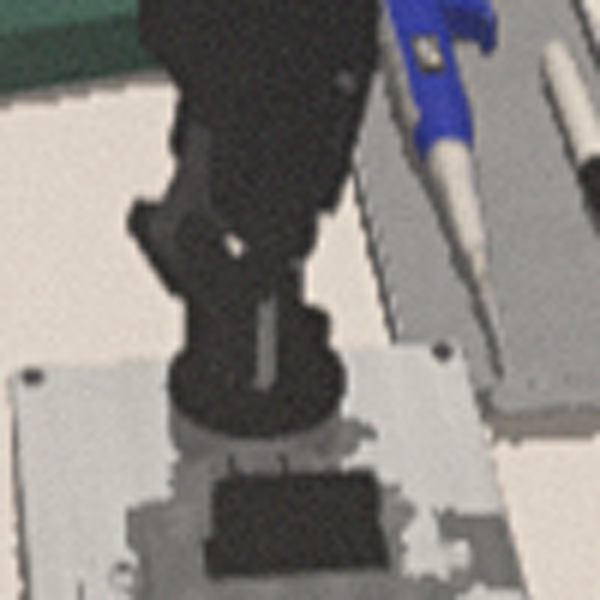

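>>> step_arm([
  {"dx":0,"dy":0,"dz":0.0003,"twist":0.025,"fingers":1},
  {"dx":0,"dy":0,"dz":0.0003,"twist":0.05,"fingers":1},
])

```text
clock: 20.3
position: [0.5038, 0.0019, 0.1197]
eef_rot: [-0.0, 0.914, 0.405, -0.0]
force: [-0.8, 2.2, -1.9]
width: 0.0121
```

```bash
python3 q.py
```

```text
t 20.3 ang 0.8341 turned 1.1244 Mz 0.09 F [-0.8  2.2 -1.9] pos [0.5038 0.0019 0.1197] w 0.0121
```

>>> step_arm([
  {"dx":0,"dy":0,"dz":0.0003,"twist":0.025,"fingers":1},
  {"dx":0,"dy":0,"dz":0.0003,"twist":0.05,"fingers":1},
])

```text
clock: 20.5
position: [0.5038, 0.0019, 0.1197]
eef_rot: [-0.0, 0.922, 0.387, 0.0]
force: [-1.6, 3.0, 1.0]
width: 0.0122
```

```bash
python3 q.py; python3 -c "
from h import *
im=cv2.imread('pics/raw_w15.png')
cv2.imwrite('pics/w15a.png',cv2.resize(im[160:340,190:520],None,fx=2.4,fy=2.4,interpolation=2))
snap('wrist','w16',(190,160,330,180),2.4)"
```

```text
t 20.5 ang 0.7948 turned 1.1637 Mz 0.041 F [-1.6  3.   1. ] pos [0.5038 0.0019 0.1197] w 0.0122
```

View pics/w15a.png

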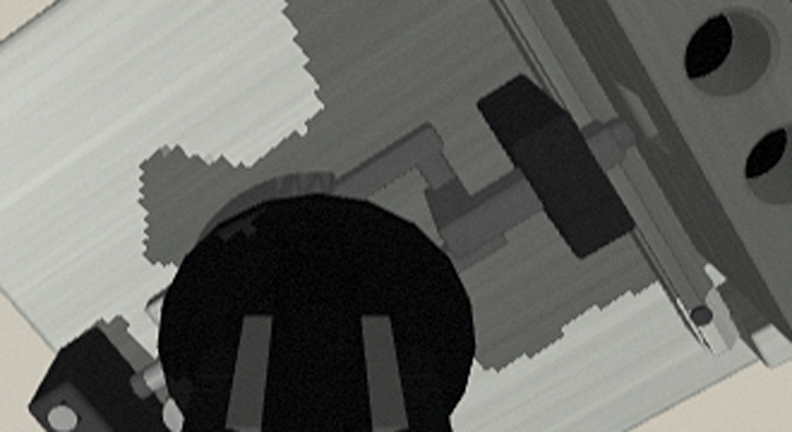

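View pics/w16.png

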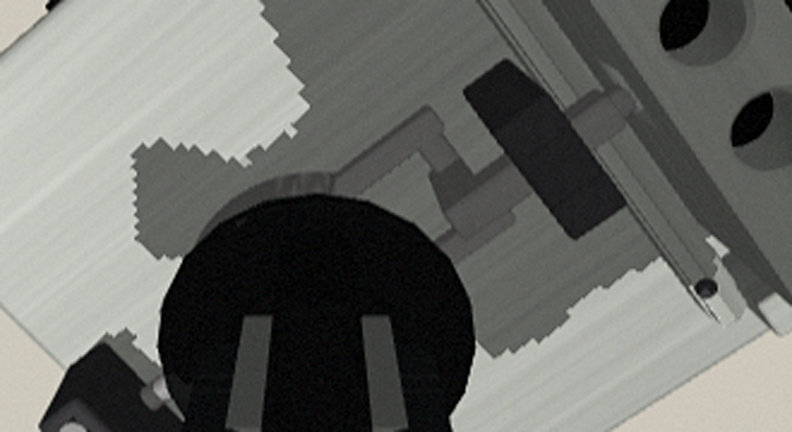

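>>> step_arm([
  {"dx":0,"dy":0,"dz":0,"twist":0.025,"fingers":1},
  {"dx":0,"dy":0,"dz":0,"twist":0.05,"fingers":1},
])

```text
clock: 20.75
position: [0.5039, 0.0019, 0.1197]
eef_rot: [0.0, 0.929, 0.369, 0.0]
force: [-2.7, 1.7, 4.1]
width: 0.0122
```

```bash
python3 q.py
```

```text
t 20.75 ang 0.7557 turned 1.2028 Mz 0.093 F [-2.7  1.7  4.1] pos [0.5039 0.0019 0.1197] w 0.0122
```

>>> step_arm([
  {"dx":0,"dy":0,"dz":0,"twist":0.025,"fingers":1},
  {"dx":0,"dy":0,"dz":0,"twist":0.05,"fingers":1},
])

```text
clock: 20.95
position: [0.5039, 0.0019, 0.1197]
eef_rot: [0.0, 0.937, 0.351, 0.0]
force: [-2.2, 2.0, 5.1]
width: 0.012
```

```bash
python3 q.py; python3 -c "
from h import *
snap('wrist','w17',(190,130,330,180),2.4)"
```

```text
t 20.95 ang 0.7164 turned 1.2421 Mz 0.111 F [-2.2  2.   5.1] pos [0.5039 0.0019 0.1197] w 0.012
```

View pics/w17.png

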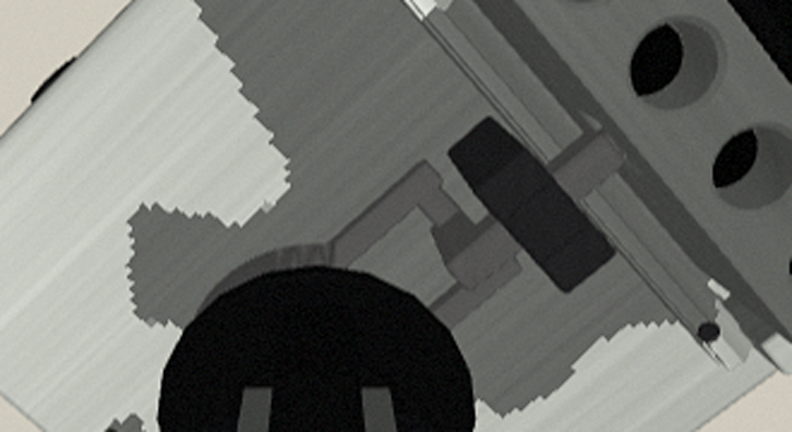

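>>> step_arm([
  {"dx":0,"dy":0,"dz":-0.0005,"twist":0.025,"fingers":1},
  {"dx":0,"dy":0,"dz":-0.0005,"twist":0.04,"fingers":1},
])

```text
clock: 21.2
position: [0.5039, 0.0019, 0.1197]
eef_rot: [-0.0, 0.942, 0.336, -0.0]
force: [-2.3, 2.7, 3.2]
width: 0.012
```

```bash
python3 q.py
```

```text
t 21.2 ang 0.6851 turned 1.2734 Mz 0.12 F [-2.3  2.7  3.2] pos [0.5039 0.0019 0.1197] w 0.012
```

>>> step_arm([
  {"dx":0,"dy":0,"dz":0,"twist":0.02,"fingers":1},
  {"dx":0,"dy":0,"dz":0,"twist":0.03,"fingers":1},
])

```text
clock: 21.4
position: [0.5039, 0.0019, 0.1197]
eef_rot: [-0.0, 0.946, 0.325, -0.0]
force: [-1.7, 3.4, 2.5]
width: 0.0124
```

```bash
python3 q.py; python3 -c "
from h import *
snap('wrist','w18',(190,130,330,180),2.4)"
```

```text
t 21.4 ang 0.662 turned 1.2965 Mz 0.168 F [-1.7  3.4  2.5] pos [0.5039 0.0019 0.1197] w 0.0124
```

View pics/w18.png

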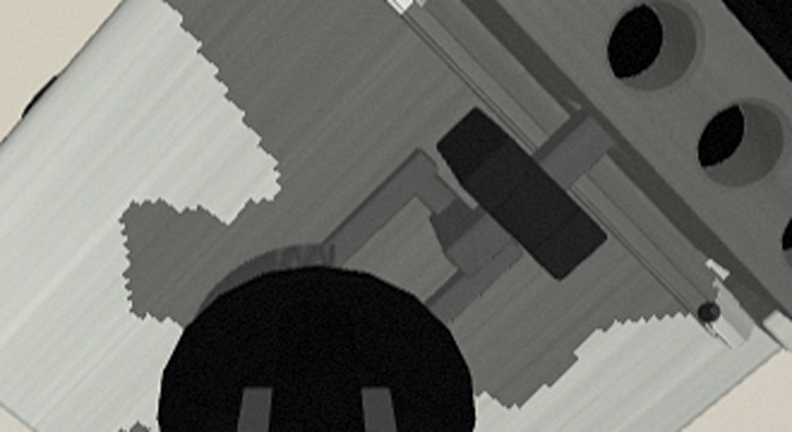

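```bash
python3 - <<'E'
import cv2,numpy as np
for n,(x,y) in dict(w13=(370,220),w14=(355,210),w17=(310,160),w18=(310,160)).items():
    a=cv2.imread(f"pics/raw_{n}.png")[y:y+110,x:x+130]
    a=np.clip(a.astype(float)*1.6,0,255).astype('uint8')
    cv2.imwrite(f"pics/z_{n}.png",cv2.resize(a,None,fx=3,fy=3,interpolation=2))
t=np.vstack([np.hstack([cv2.imread(f"pics/z_{n}.png") for n in p]) for p in (("w13","w14"),("w17","w18"))]); cv2.imwrite("pics/z1.png",t); print(t.shape)
E
```

```text
(660, 780, 3)
```

View pics/z1.png

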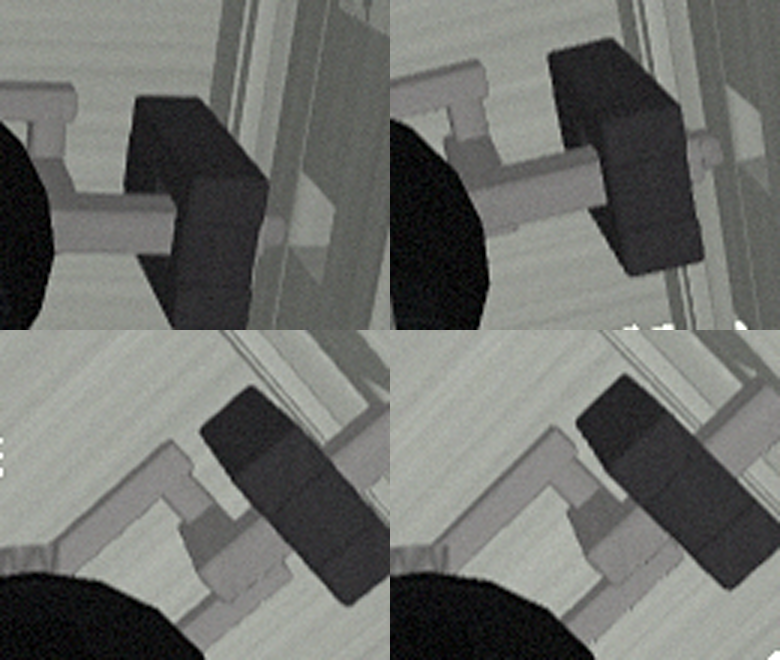

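```bash
cat > bolt.py <<'E'
from h import *
M=camera_model("wrist"); s=robot.state(); Rt=R_of(s["eef_rot"])
RT=M["R"]@Rt; c=-M["R"].T@M["t"]; off=Rt.T@(c-s["position"])
def model(ang,pos=(.5039,.0019,.1197)):
    x=np.array([np.cos(ang),np.sin(ang),0]); z=np.array([0,0,-1.]); R=np.c_[x,np.cross(z,x),z]
    Rm=RT@R.T; return dict(intrinsics=M["intrinsics"],R=Rm,t=-Rm@(np.array(pos)+R@off))
th=-.102; ey=np.array([-np.sin(th),np.cos(th),0]); ex=np.array([np.cos(th),np.sin(th),0]); O=np.array([.5111,.0535,0])
def sh(ang,u,v,z):
    p=onz(model(ang),u,v,z); return round(float((p-O)@ex)*1000,1),round(float((p-O)@ey)*1000,1)
E
python3 - <<'E'
from bolt import *
for z in (.066,.07,.08):
  for n,a,o,p in [("w13",1.4936,(370,220),(76,84)),("w14",1.2108,(355,210),(96,62)),("w17",.7164,(310,160),(172,110)),("w18",.662,(310,160),(165,97))]:
    print(z,n,sh(a,o[0]+p[0]/3,o[1]+p[1]/3,z))
# guide corner bottom-rear-far w13 (125,190) ; 
E
```

```text
0.066 w13 (-17.8, -11.8)
0.066 w14 (-16.2, -11.3)
0.066 w17 (-15.4, -5.2)
0.066 w18 (-15.2, -3.8)
0.07 w13 (-19.2, -12.7)
0.07 w14 (-17.7, -11.7)
0.07 w17 (-16.4, -5.0)
0.07 w18 (-16.1, -3.5)
0.08 w13 (-22.8, -14.9)
0.08 w14 (-21.2, -12.7)
0.08 w17 (-18.8, -4.4)
0.08 w18 (-18.4, -2.9)
```

>>> step_arm([
  {"dx":0,"dy":0,"dz":0,"twist":0.02,"fingers":1},
  {"dx":0,"dy":0,"dz":0,"twist":0.045,"fingers":1},
  {"dx":0,"dy":0,"dz":0,"twist":0.045,"fingers":1},
])

```text
clock: 21.75
position: [0.5039, 0.0019, 0.1197]
eef_rot: [-0.0, 0.951, 0.308, -0.0]
force: [-1.6, 3.2, 4.2]
width: 0.0121
```

```bash
python3 q.py; python3 -c "
from h import *
snap('wrist','w19',(310,150,130,110),5)"
```

```text
t 21.75 ang 0.6267 turned 1.3318 Mz 0.068 F [-1.6  3.2  4.2] pos [0.5039 0.0019 0.1197] w 0.0121
```

View pics/w19.png

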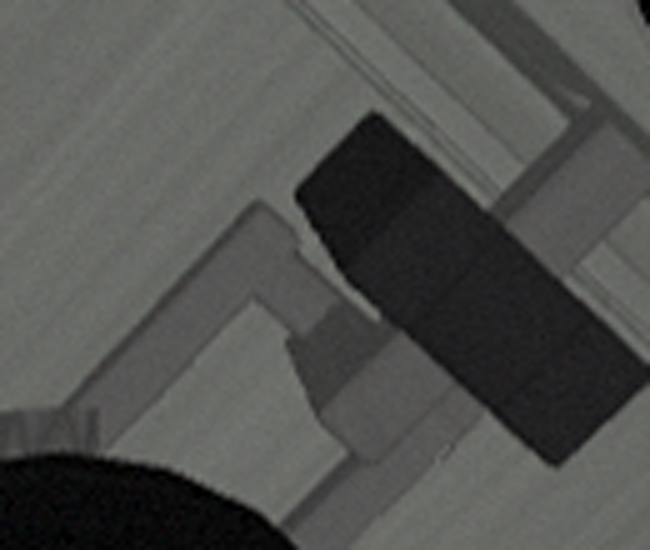

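```bash
python3 - <<'E'
from bolt import *
for z in (.062,.066): print(sh(.6267,310+260/5,150+200/5,z),sh(.662,310+163/3,160+97/3,z),sh(.7164,310+172/3,160+110/3,z),sh(1.2108,355+96/3,210+62/3,z),sh(1.4936,370+76/3,220+84/3,z))
E
```

```text
(-14.6, -3.7) (-14.6, -4.2) (-14.4, -5.3) (-14.9, -10.9) (-16.4, -10.9)
(-15.4, -3.4) (-15.5, -3.9) (-15.4, -5.1) (-16.3, -11.3) (-17.8, -11.8)
```

>>> step_arm([
  {"dx":0,"dy":0,"dz":-0.0004,"twist":0.012,"fingers":1},
  {"dx":0,"dy":0,"dz":-0.0004,"twist":0.024,"fingers":1},
])

```text
clock: 22.0
position: [0.5039, 0.0018, 0.1197]
eef_rot: [-0.0, 0.954, 0.299, -0.0]
force: [0.0, 3.0, -0.5]
width: 0.0119
```

```bash
python3 q.py
```

```text
t 22.0 ang 0.6081 turned 1.3504 Mz 0.222 F [ 0.   3.  -0.5] pos [0.5039 0.0018 0.1197] w 0.0119
```

>>> step_arm([
  {"dx":0,"dy":0,"dz":0,"twist":0.012,"fingers":1},
  {"dx":0,"dy":0,"dz":0,"twist":0.018,"fingers":1},
])

```text
clock: 22.2
position: [0.5039, 0.0019, 0.1197]
eef_rot: [-0.0, 0.956, 0.293, -0.0]
force: [-0.4, 2.5, -1.0]
width: 0.0125
```

```bash
python3 q.py; python3 -c "
from h import *
snap('wrist','w20',(310,150,130,110),5)"
```

```text
t 22.2 ang 0.5942 turned 1.3643 Mz 0.246 F [-0.4  2.5 -1. ] pos [0.5039 0.0019 0.1197] w 0.0125
```

View pics/w20.png

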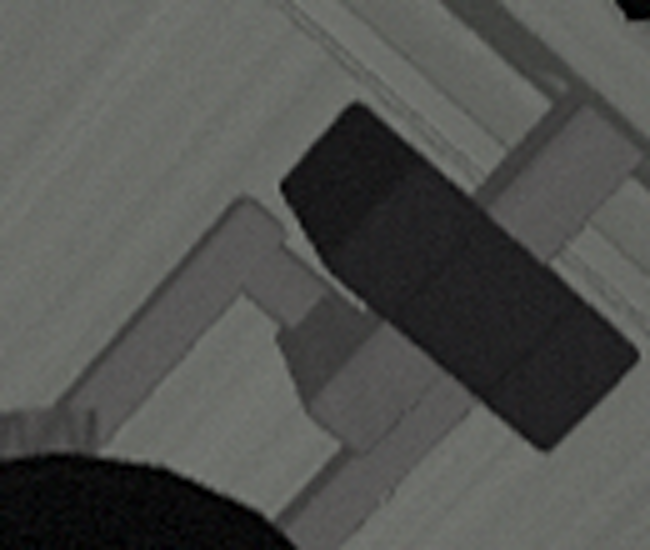

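```bash
python3 - <<'E'
from bolt import *
for z in (.062,.066): print("yoke",sh(.5942,310+243/5,150+197/5,z),"w19",sh(.6267,310+260/5,150+200/5,z),"w16",sh(.7948,190+430/2.4,160+106/2.4,z),"w15",sh(.8732,190+432/2.4,160+123/2.4,z))
# guide rear-far top corner as check of consistency
for z in (.09,.095): print("guide",sh(.5942,310+283/5,150+187/5,z),sh(.6267,310+297/5,150+190/5,z),sh(.662,310+(577-390)/3,160+(420-330)/3,z),sh(.7164,310+202/3,160+(432-330)/3,z),sh(1.2108,355+(549-390)/3,210+55/3,z))
import cv2
for n,(x,y) in dict(w14=(355,210),w15=(330,200),w16=(330,190),w20=(310,150)).items():
    a=cv2.imread(f"pics/raw_{n}.png")[y:y+90,x:x+130]
    a=np.clip(a.astype(float)*1.7,0,255).astype('uint8')
    cv2.imwrite(f"pics/z_{n}.png",cv2.resize(a,None,fx=3,fy=3,interpolation=2))
t=np.vstack([np.hstack([cv2.imread(f"pics/z_{n}.png") for n in p]) for p in (("w14","w15"),("w16","w20"))]); cv2.imwrite("pics/z2.png",t)
E
```

```text
yoke (-14.6, -4.1) w19 (-14.6, -3.6) w16 (-14.4, -7.9) w15 (-14.4, -10.7)
yoke (-15.4, -3.8) w19 (-15.5, -3.3) w16 (-15.5, -7.8) w15 (-15.6, -10.5)
guide (-18.2, 1.1) (-18.9, 1.2) (-19.2, 0.8) (-19.3, 0.2) (-23.6, -4.4)
guide (-19.3, 1.5) (-20.0, 1.5) (-20.4, 1.1) (-20.6, 0.4) (-25.4, -5.2)
```

View pics/z2.png

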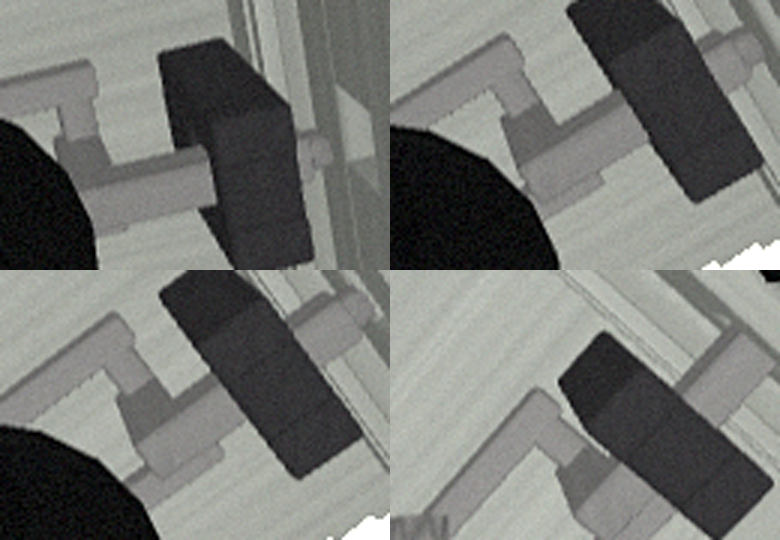

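```bash
python3 - <<'E'
from bolt import *
z=.06
G=dict(w14=(1.2108,355+160/3,210+55/3),w15=(.8732,330+(568-390)/3,200+12/3),w16=(.7948,330+160/3,190+(294-270)/3),w17=(.7164,310+202/3,160+102/3),w18=(.662,310+187/3,160+90/3),w19=(.6267,310+295/5,150+190/5),w20=(.5942,310+282/5,150+187/5))
Y=dict(w14=(1.2108,355+92/3,210+61/3),w15=(.8732,330+(510-390)/3,200+36/3),w16=(.7948,330+118/3,190+(313-270)/3),w17=(.7164,310+172/3,160+110/3),w18=(.662,310+163/3,160+97/3),w19=(.6267,310+260/5,150+200/5),w20=(.5942,310+243/5,150+197/5))
for k in G: print(k,"guide",sh(*G[k],z),"yoke",sh(*Y[k],z), "diff", round(sh(*G[k],z)[1]-sh(*Y[k],z)[1],1))
E
```

```text
w14 guide (-12.7, 0.5) yoke (-14.6, -11.2) diff 11.7
w15 guide (-11.5, -0.5) yoke (-13.5, -10.9) diff 10.4
w16 guide (-12.0, -0.4) yoke (-13.7, -8.0) diff 7.6
w17 guide (-11.6, -0.7) yoke (-14.0, -5.3) diff 4.6
w18 guide (-12.1, -0.6) yoke (-14.2, -4.3) diff 3.7
w19 guide (-12.3, -0.7) yoke (-14.2, -3.8) diff 3.1
w20 guide (-11.8, -1.0) yoke (-14.1, -4.3) diff 3.3
```

>>> step_arm([
  {"dx":0,"dy":0,"dz":0,"twist":0.01,"fingers":1},
  {"dx":0,"dy":0,"dz":0,"twist":0.01,"fingers":1},
])

```text
clock: 22.45
position: [0.5039, 0.0019, 0.1197]
eef_rot: [-0.0, 0.957, 0.289, -0.0]
force: [-0.4, 2.2, -3.1]
width: 0.012
```

```bash
python3 q.py
```

```text
t 22.45 ang 0.5866 turned 1.3719 Mz 0.244 F [-0.4  2.2 -3.1] pos [0.5039 0.0019 0.1197] w 0.012
```

```bash
python3 q.py; python3 -c "
from h import *
snap('wrist','w21',(310,145,130,110),5)"
```

```text
t 22.45 ang 0.5866 turned 1.3719 Mz 0.244 F [-0.4  2.2 -3.1] pos [0.5039 0.0019 0.1197] w 0.012
```

View pics/w21.png

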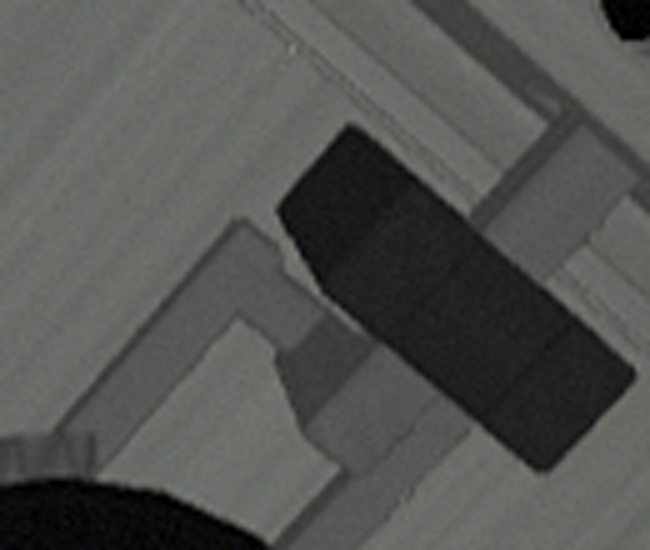

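>>> step_arm([
  {"dx":0,"dy":0,"dz":-0.0005,"twist":-0.004,"fingers":1},
  {"dx":0,"dy":0,"dz":-0.0005,"twist":-0.004,"fingers":0.5},
  {"dx":0,"dy":0,"dz":-0.0005,"twist":-0.004,"fingers":0.5},
  {"dx":0,"dy":0,"dz":-0.0005,"twist":-0.004,"fingers":0.5},
  {"dx":0,"dy":0,"dz":-0.0005,"twist":-0.004,"fingers":0.5},
  {"dx":0,"dy":0,"dz":-0.03,"twist":-0.004,"fingers":0.5},
  {"dx":0,"dy":0,"dz":-0.08,"twist":-0.004,"fingers":0.5},
  {"dx":0,"dy":0,"dz":-0.15,"twist":-0.004,"fingers":0.4},
  {"dx":0,"dy":0,"dz":-0.17,"twist":-0.004,"fingers":0},
  {"dx":0,"dy":0,"dz":-0.17,"twist":-0.004,"fingers":0},
])

```text
clock: 23.5
position: [0.5053, 0.0015, 0.2243]
eef_rot: [0.001, 0.957, 0.291, 0.002]
force: [-0.1, 0.5, 0.0]
width: 0.078
```

```bash
python3 q.py; python3 - <<'E'
from h import *
plan([.4707,-.0097,.2199],1.911)
E
```

```text
t 23.5 ang 0.59 turned 1.3685 Mz 0.035 F [-0.1  0.5  0. ] pos [0.5053 0.0015 0.2243] w 0.078
pos [0.5053 0.0015 0.2243] ang 0.59 -> dx,dy,dz [-0.0583 -0.0166  0.0071] twist -1.682 dist 0.0366 tilt [ 0.0053 -0.0013 -1.    ]
```

>>> step_arm([
  {"dx":-0.058,"dy":-0.0166,"dz":0.007,"twist":-0.19,"fingers":0},
  {"dx":-0.058,"dy":-0.0166,"dz":0.007,"twist":-0.38,"fingers":0},
  {"dx":-0.058,"dy":-0.0166,"dz":0.007,"twist":-0.57,"fingers":0},
  {"dx":-0.058,"dy":-0.0166,"dz":0.007,"twist":-0.76,"fingers":0},
  {"dx":-0.058,"dy":-0.0166,"dz":0.007,"twist":-0.95,"fingers":0},
  {"dx":-0.058,"dy":-0.0166,"dz":0.007,"twist":-1,"fingers":0},
  {"dx":-0.058,"dy":-0.0166,"dz":0.007,"twist":-1,"fingers":0},
])

```text
clock: 24.2
position: [0.4684, -0.0091, 0.216]
eef_rot: [-0.001, 0.773, 0.635, -0.001]
force: [0.8, -1.0, -0.0]
width: 0.0856
```

>>> step_arm([
  {"dx":0,"dy":0,"dz":0,"twist":-0.19,"fingers":0},
  {"dx":0,"dy":0,"dz":0,"twist":-0.38,"fingers":0},
  {"dx":0,"dy":0,"dz":0,"twist":-0.57,"fingers":0},
  {"dx":0,"dy":0,"dz":0,"twist":-0.682,"fingers":0},
  {"dx":0,"dy":0,"dz":0,"twist":-0.682,"fingers":0},
  {"dx":0,"dy":0,"dz":0,"twist":-0.682,"fingers":0},
])

```text
clock: 24.8
position: [0.469, -0.0091, 0.217]
eef_rot: [-0.001, 0.579, 0.816, -0.0]
force: [0.2, -0.6, -0.0]
width: 0.0856
```

```bash
python3 - <<'E'
from h import *
st();m=camera_model("wrist"); im=snap("wrist","w22");np.savez("w22.npz",**m)
r=[]
for n in ("w11","w22"):
    a=cv2.imread(f"pics/raw_{n}.png")[205:385,235:530]
    r.append(cv2.resize(np.clip(a.astype(float)*1.6,0,255).astype('uint8'),None,fx=2.7,fy=2.7,interpolation=2)[:,:800])
for n,a in zip(("w11z","w22z"),r): cv2.imwrite(f"pics/{n}.png",a)
snap("side","s22",(300,140,130,110),5);snap("scene","c22",(290,220,130,130),4.5)
E
```

```text
{'clock': np.float64(24.8), 'joints': array([-0.2579,  0.1386,  1.767 , -0.    ,  1.2375, -2.1655]), 'position': array([ 0.469 , -0.0091,  0.217 ]), 'eef_rot': array([-7.000e-04,  5.786e-01,  8.156e-01, -3.000e-04]), 'force': array([ 0.1714, -0.592 , -0.0352]), 'moment': array([0.0128, 0.04  , 0.0405]), 'width': np.float64(0.0856)}
```

View pics/w11z.png

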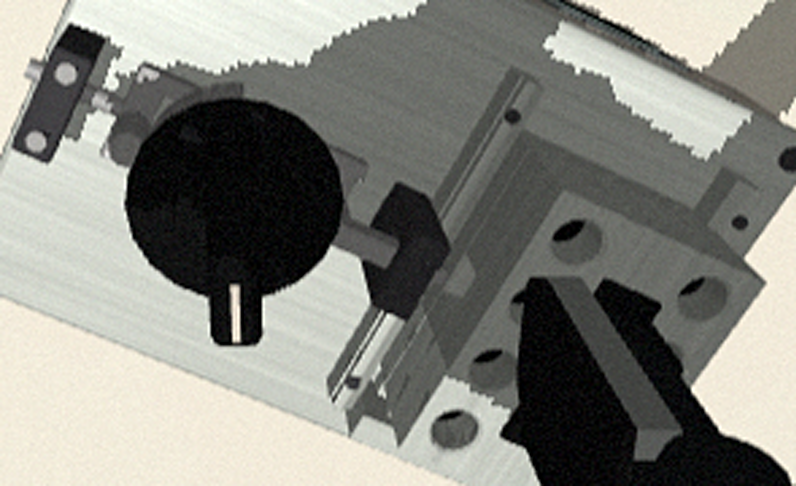

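View pics/w22z.png

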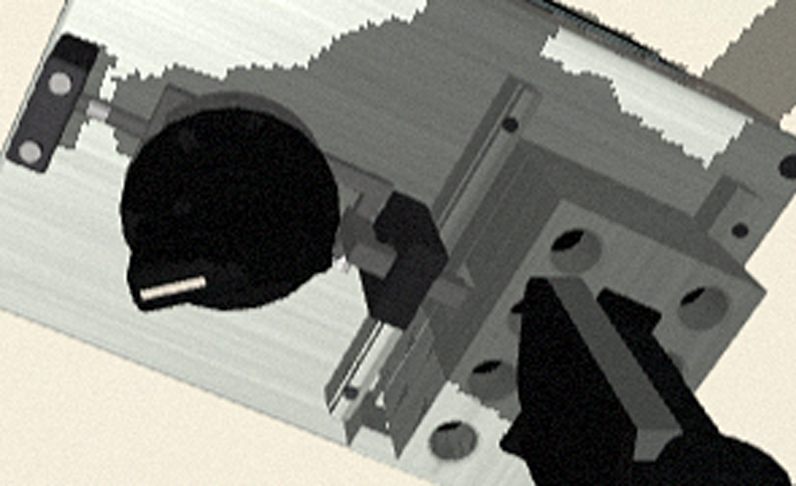

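View pics/s22.png

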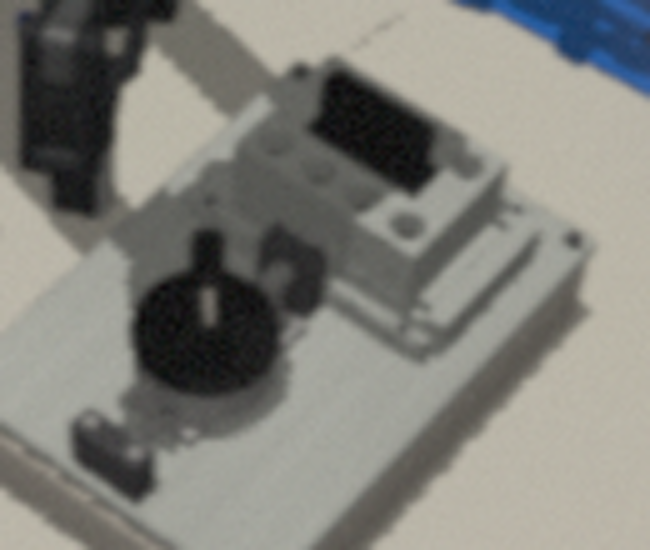

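View pics/c22.png

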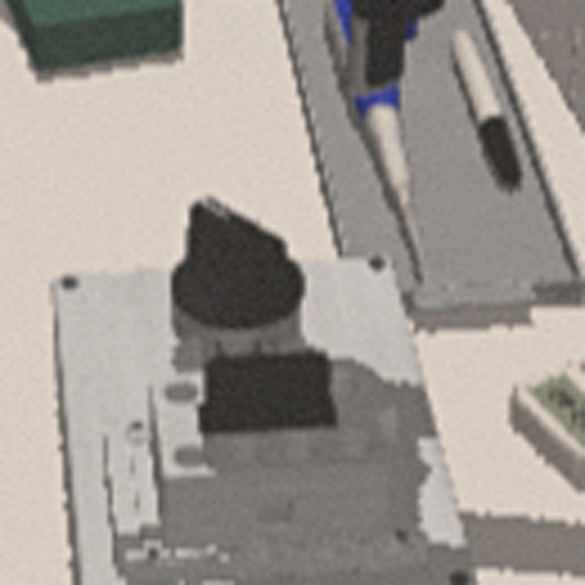

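```bash
python3 - <<'E'
from h import *
th=-.102; ey=np.array([-np.sin(th),np.cos(th),0]); ex=np.array([np.cos(th),np.sin(th),0]);O=np.array([.5111,.0535,0])
def S(m,u,v,z):
    p=onz(m,235+u/2.7,205+v/2.7,z)-O; return round(p@ex*1e3,1),round(p@ey*1e3,1)
a=dict(np.load("w11.npz"));b=dict(np.load("w22.npz"))
for z in(.06,.066): print("yoke end held",S(a,365,160,z),"now",S(b,395,185,z))
print("yoke back-left corner held",S(a,147,66,.064),"now",S(b,176,86,.064))
print("rail screw",S(a,512,117,.074),S(b,510,125,.074),"blk corner",S(a,565,192,.108),S(b,562,200,.108))
p,q=[onz(b,235+u/2.7,205+v/2.7,.13) for u,v in [(205,281),(142,296)]]; print("bar ang",np.arctan2(*(q-p)[[1,0]]),"turned",.39-np.arctan2(*(q-p)[[1,0]]))
E
```

```text
yoke end held (np.float64(-14.6), np.float64(-12.8)) now (np.float64(-14.0), np.float64(-1.1))
yoke end held (np.float64(-16.5), np.float64(-14.7)) now (np.float64(-16.0), np.float64(-3.2))
yoke back-left corner held (np.float64(-14.8), np.float64(-86.4)) now (np.float64(-15.9), np.float64(-76.0))
rail screw (np.float64(-49.3), np.float64(15.1)) (np.float64(-49.4), np.float64(15.1)) blk corner (np.float64(-44.2), np.float64(23.7)) (np.float64(-44.4), np.float64(23.1))
bar ang -0.9716623682696052 turned 1.3616623682696052
```

```bash
python3 -c "
from rig import workorder
print(workorder.sign_off())"
```

```text
the job is handed in; nothing more can be done
None
```

The block is home in the shaker and locked, the gripper has let go and is clear of everything, and I handed the job in at about 25 s of the 72 s limit.

**Placing the block:** I took the block by its grip and set it down between the rails about 16 mm short of home. I then slid it back until the tongue met the stop. The push at the end was about 8 N, and the image put the block's near face at x = −45 mm, which is home.

**Turning the knob:** I turned it clockwise about 1.37 rad in small steps. The torque fell to about 0.04–0.12 N m while the bolt dropped, from roughly 1.0–1.05 rad to about 1.3–1.35 rad. It then came back and held steady at about 0.24 N m over the last 0.02 rad. I took that as normal friction, not the end wall, and stopped and let go.

**Last checks:** From nearly the same camera position before and after, the bolt had moved about 10–11.6 mm, so all the way out within the accuracy of the images. Its nose is in the slot, the roller is under the skirt, and the block had not moved more than about half a millimetre.

**What disagreed or failed:**
- Close-up pictures during the turn gave only about 7–8.5 mm of bolt travel, because the points were hard to pick. They did show the bolt had stopped moving before I let go.
- Friction while turning read about 0.3–0.4 N m, against the stated 0.25 N m.
- One move call was refused because a field was missing. Nothing moved, and I sent it again.

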